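# Set and lock the stop of a baguette guide

## Robot

A 6-joint arm with a two-finger parallel gripper is mounted at the origin on the work surface. World frame = base frame: x ahead of the robot, y to its left, z up, the work surface at z = 0. Lengths are in m, angles in rad, forces in N, time in s.
With the tool pointing down it reaches from about 0.3 to 0.825 m from the base axis. Payload 5.4 kg.
Tool frame: the origin (TCP) lies on the centre line of the jaws, within the pads' length; the fingertips stand 8 mm ahead of it and the grasp point (between the pads) lies 11 mm behind it; z points along the fingers, y is the direction in which the jaws open and shut (so a half turn about z gives the same grasp; the last joint's range is limited). The gripper opens to 92 mm and grips with 3 to 60 N. Pads are 20 mm wide; open, the fingers measure 128 mm over their backs; the gripper's body (75 mm by 189 mm) begins 69 mm behind the grasp point.
Start: joints at [-1.366, 0.158, 1.597, -0, 1.386, -0.21], TCP at [0.232, -0.526, 0.223] pointing down, gripper open.
Joint ranges: [-2.91, 2.91], [-0.94, 2.29], [0.18, 2.7], [-1.29, 4.43], [0.17, 2.64], [-3, 3]. Speed limits (rad/s): [2.57, 2.57, 3.14, 3.14, 3.14, 3.14].

## Interface

Orientations are given as a unit quaternion [x, y, z, w].
In Python, from workcell import bot gives the robot as it stands. The module is installed in compiled form; this text tells all that it offers.
- The arm moves only by the tool drive_tool, never from a script. Its argument "moves" is a list of rows, each an object of numbers: "grip": the closure, from 0 (fully open) to 1 (shut); "tx", "ty", "tz": the shift along the tool's x, y, z in cm; "ax", "ay", "az": the turn, a rotation vector about the tool's x, y, z in degrees. In form: [{"grip": .., "tx": .., "ty": .., "tz": .., "ax": .., "ay": .., "az": ..}, ...]. A call has 1 to 20 rows; each row is the pose to reach, as a shift and turn from the pose commanded when the call began, along the tool's axes at that moment; what a row does not reach only later rows make up. A row lasts 1/12 s, in which the tool goes at most 41.7 mm and 7.16 degrees, less where a joint would pass 70% of its speed; a pose out of reach is approached as far as the arm can. A call with a gripper value outside its range is refused whole. The fingers move at their own pace and stop on an object; "force" is the grip in N (left out, the last holds). Time passes only in rows, so rows that repeat a pose let the fingers close. It gives the time, the measured TCP pose, the force and the opening at its end, in the units of the state.
- bot.observe(): the state, without advancing time (a new reading comes with each control period).
- bot.grab_frame(name): name is "side" or "top"; returns a dict with "img" (400x640x3 uint8, blue, green, red), "depth" (400x640 float32, m along the optical axis (not along the pixel's ray), 0 where there is no reading), "fx", "fy", "cx", "cy" (pixels), "camera_from_world" (4x4, takes a point from world to camera coordinates). Camera axes: x right, y down, z forward; pixel columns grow to the right and rows downward; lengths in m; the calibration is good to about 2 mm. A picture is of the moment at which its call begins.
- bot.sign_off(): hands the job in, once; it reports no verdict.
Trained networks look in a picture, given as the dict that the camera call returned (one of the last four; its "shot" number tells which), for a name from the list of things; names that differ only in an ending like _2 or _b are one class to them, and where a whole thing is asked for, a point or a joint stands for the part that bears it (a point fixed in the world has none). Each returns a list of dicts, best first, with "conf" (0 to 1); they miss things now and then, are a little off and sometimes report something else, mostly with a low value. They report only what shows in the picture. A call takes as long as a camera call. They do not tell look-alikes from the thing itself.
- bot.regions_of(query, picture): "region" (400x640 bool, what is visible of it).
- bot.mark_of(query, picture): "centre" ([x, y, z] in m, in world coordinates, good to about 4 mm: a listed point, or the origin of a listed thing).
The state is a dict: "time_s": time; "joint_positions": joint angles; "joint_vel": joint speeds; "tau": joint torques, N m; "tool_pos": TCP position; "eef_rot": TCP orientation; "ft_force": force on the tool from outside, world axes, zero at the start; "torque": the same for the moment, N m; "finger_gap": finger opening in m.
Only numpy, scipy, OpenCV 4.12 (cv2) and the standard library are available. Lean on these libraries where they do the work, as an engineer would, in place of code of your own. Each camera call takes 0.05 s, during which the arm holds its last target.

## Task

On the baguette cutting guide, push the sliding dark wooden stop back until its face is on the brass line, then run its loose orange wing nut down clockwise with fingertip strokes against the wings until it is snug and clamps the stop there. Only push with the fingers: do not pinch, lift or force the stop or the nut, leave the stop on the line, and leave the other things on the worktop where they are.

Things in the scene. Friction and masses are not known exactly. Their poses are not given: they have to be found in the camera images.
- guide: baguette guide: fixed bamboo board 360 x 180 mm, top 22 mm above the worktop. Origin on the worktop under the stud axis; x runs along the board to the cutting end, z up; board spans x -85 to 275, y -90 to 90 mm. Two aluminium rails along x (|y| 31 to 40 mm, x -80 to 110, top 32 mm above the worktop) guide the stop.
- brassline (a point): middle of the brass line, on the board's top (22 mm above the worktop), at guide x = 56 mm, y = 0. The line runs along guide y; it shows as a 4 mm strip in a 14 mm dark inlay at both sides, 40 to 87 mm from the middle. Axes as the guide's.
- slotposts (a point): board-top point at guide x = 116 mm, y = 0, midway between two pairs of wooden knife-slot posts (fixed, 32 x 14 mm a pair, centres 80 mm to either side, tops 107 mm above the worktop). Beyond them, at guide x 132 to 268 mm, two fixed cradle rails 22 mm high stand on the board.
- stop: loose dark wooden stop, about 250 g, sliding along guide x between the rails. Origin: foot (underside, 22 mm above the worktop) of the middle of its face, which looks to guide +x; axes as the guide's. Upright 12 mm thick, 120 mm wide, top 92 mm above the worktop; behind it (-x) a slotted foot, top 32 mm above the worktop, reaches 126 mm back under the wing nut.
- stopface (a point): middle of the stop's face, 38 mm above the stop's origin (60 mm above the worktop). At the start it is 20 to 38 mm past the brass line on the guide's +x side, so push it towards -x; 1 to 3 N slides it while the nut is loose. On the line, the upright's back is 44 mm from the stud axis.
- wingnut: orange plastic wing nut on a fixed steel stud (radius 5 mm, tip 68 mm above the worktop). Origin on the stud axis at the nut's underside. Hub radius 14 mm at the base, 10.5 mm above it, 20 mm high; two wings 6 mm thick stand out along the nut's own +y and -y to 35 mm from the axis, 10 to 34 mm above its origin. Right-hand thread: clockwise from above runs it down, 4 mm a turn.
- screw (a joint): turn of the wing nut (rad), positive anticlockwise from above; 0 = underside just touching the stop's foot, wings along guide y. Starts 8 to 13.5 (1.3 to 2.1 turns up). Turns easily (0.02 N m) and stays where left; from 0 on it stiffens softly, is snug at about -0.3 to -1.2 with 3 to 8 N of push on a wing, and ends hard at -1.5.
- tray: fixed walnut tray 300 x 340 mm, rim 28 mm high; origin under its centre. Leave alone.
- cup: empty white ceramic cup, 76 mm wide, 78 mm tall, standing on the tray; origin under its centre. Leave alone.
- spoon: steel spoon, 150 mm, lying on the tray. Leave alone.
- bamboobox: lidded bamboo box 89 x 114 x 68 mm on the tray; origin under its centre. Leave alone.
- lamp: small white lamp with a toggle switch, 207 mm tall, shade 110 mm wide, on the tray; origin under its centre. Leave alone.
- jar: amber jam jar with a red cap, 68 mm wide, 85 mm tall, behind the guide; origin under its centre. Leave alone.
- breadknife: bread knife, 335 mm long, lying flat on the worktop left of the guide; origin where the blade meets the handle. Leave alone.
Not all that is in view belongs to the job. What is shaped like the stop but red is not meant.

How it is judged:
By the outcome, as a careful person would: the job done as asked, in the order asked, and still so for the second after the job is handed in, with the robot touching nothing.
It also fails if it takes over 67 s, if anything falls off the work surface, if the arm or the gripper's body presses on something with over 40 N, if the wrist force passes 120 N, or if a joint passes its speed limit or range.

## Working session

There is one attempt and no reset: what is moved stays moved. The work goes in short steps, Python scripts to look and compute and a tool call to move; the robot and the scene stay as the last step left them, time stands still between calls to the robot, and variables do not carry over. Pictures are saved under pics/ and viewed, and the job is handed in when it is done.

Besides the shell and the picture viewer there is one more tool, called after ">>>" by a JSON object that holds its "method" and its "body", one argument or row to a line. drive_tool: Moves the arm, as the interface text tells. Its arguments: {"type":"object","properties":{"moves":{"type":"array"},"force":{"type":"number"}},"required":["moves"]}

```bash
mkdir -p pics
python3 - <<'E'
from workcell import bot
import cv2, pickle
s=bot.observe(); print({k:s[k] for k in('time_s','tool_pos','eef_rot','finger_gap','ft_force')})
for n in('top','side'):
    p=bot.grab_frame(n); cv2.imwrite(f'pics/{n}0.png',p['img']); pickle.dump(p,open(f'{n}0.pkl','wb'))
    print(n,p['fx'],p['cx'],p['cy'],p['camera_from_world'].round(3).tolist() if hasattr(p['camera_from_world'],'round') else p['camera_from_world'])
    for q in('guide','brassline','slotposts','stop','stopface','wingnut','jar','cup','lamp','breadknife','tray','bamboobox'):
        r=bot.mark_of(q,p); print(q,[([round(float(c),4) for c in d['centre']],round(float(d['conf']),2)) for d in r[:3]])
print(bot.observe()['time_s'])
E
```

```text
{'time_s': 0.0, 'tool_pos': array([ 0.23158467, -0.52563276,  0.2216257 ]), 'eef_rot': array([ 9.78568352e-01,  2.05920146e-01,  2.51181934e-06, -9.34784831e-04]), 'finger_gap': 0.09204133939274328, 'ft_force': array([ 0.42698331, -0.34008909, -0.28290436])}
top 389.3975698732417 314.86490952102247 203.39214992106784 [[-0.008, -1.0, 0.002, -0.039], [-0.998, 0.007, -0.065, 0.535], [0.065, -0.003, -0.998, 1.168], [0.0, 0.0, 0.0, 1.0]]
guide [([0.5436, -0.0422, 0.0044], 0.73)]
brassline [([0.5516, 0.0117, 0.0222], 0.58)]
slotposts [([0.5572, 0.073, 0.0194], 0.94)]
stop [([0.35, 0.0919, 0.0008], 0.94), ([0.3069, -0.2166, -0.0029], 0.91), ([0.5489, 0.0417, 0.0182], 0.84)]
stopface [([0.3518, 0.0867, 0.0384], 0.78), ([0.5557, 0.0396, 0.0639], 0.7), ([0.3123, -0.2189, 0.0377], 0.62)]
wingnut [([0.5462, -0.042, 0.0393], 0.67), ([0.5495, 0.0424, 0.0215], 0.19)]
jar [([0.7611, -0.0576, 0.0018], 0.67)]
cup [([0.5943, -0.399, 0.0066], 0.55)]
lamp [([0.6099, -0.5677, 0.0089], 0.87)]
breadknife [([0.5918, -0.4002, 0.0101], 0.35)]
tray [([0.5335, -0.4785, -0.0029], 0.9)]
bamboobox [([0.4684, -0.568
[... 189 characters left out ...]
, 1.0]]
guide [([0.542, -0.0387, -0.0038], 0.65)]
brassline []
slotposts [([0.5506, 0.0742, 0.0217], 0.56)]
stop [([0.3147, -0.2127, -0.0013], 0.9), ([0.5514, 0.0439, 0.0255], 0.67), ([0.3506, 0.0851, 0.0015], 0.65)]
stopface [([0.5512, 0.0398, 0.0541], 0.76), ([0.3531, 0.0925, 0.0366], 0.74), ([0.3123, -0.2155, 0.035], 0.61)]
wingnut [([0.5456, -0.0414, 0.0373], 0.67)]
jar [([0.763, -0.055, -0.0007], 0.95)]
cup [([0.5952, -0.3993, 0.0082], 0.52)]
lamp [([0.6141, -0.5669, 0.0081], 0.57)]
breadknife [([0.491, 0.4806, -0.0015], 0.77), ([0.5427, -0.0433, 0.0389], 0.71)]
tray [([0.5372, -0.4752, -0.0045], 0.86)]
bamboobox [([0.4695, -0.5668, 0.0082], 0.76), ([0.5433, -0.0416, 0.0381], 0.38)]
1.3
```

View pics/top0.png

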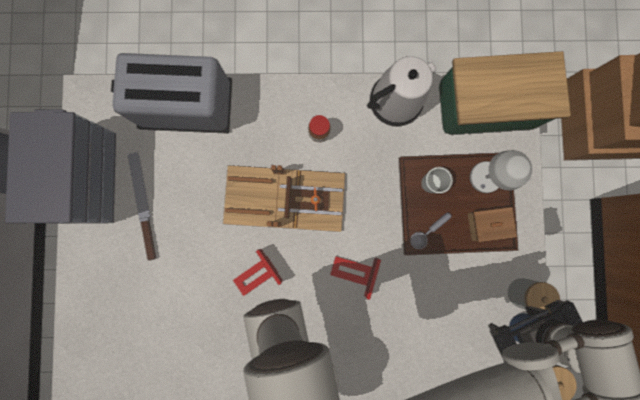

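View pics/side0.png

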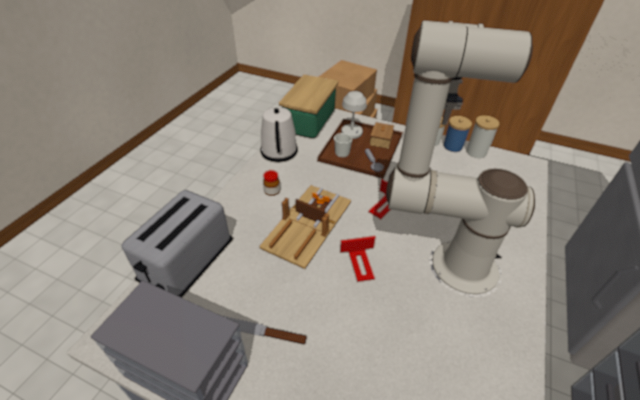

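```bash
cat > h.py <<'E'
import numpy as np, cv2
def deproj(p,u,v,z):
    T=np.linalg.inv(np.array(p['camera_from_world']));d=z
    c=np.stack([(u-p['cx'])/p['fx']*d,(v-p['cy'])/p['fy']*d,d],-1)
    return c@T[:3,:3].T+T[:3,3]
def cloud(p):
    v,u=np.mgrid[:400,:640]; return deproj(p,u,v,p['depth'].astype(float))
def proj(p,X):
    T=np.array(p['camera_from_world']);c=np.asarray(X)@T[:3,:3].T+T[:3,3]
    return np.stack([c[...,0]/c[...,2]*p['fx']+p['cx'],c[...,1]/c[...,2]*p['fy']+p['cy']],-1)
E
python3 - <<'E'
import pickle,cv2,numpy as np
from h import *
for n,b in(('top',(140,250,210,360)),('side',(170,280,250,370))):
    p=pickle.load(open(f'{n}0.pkl','rb'));a=b
    cv2.imwrite(f'pics/{n}0z.png',cv2.resize(p['img'][b[0]:b[1],b[2]:b[3]],None,fx=5,fy=5,interpolation=cv2.INTER_CUBIC))
    C=cloud(p)
    m=(C[...,2]>0.015)&(C[...,2]<0.027)&(C[...,0]>.4)&(C[...,0]<.7)&(C[...,1]>-.2)&(C[...,1]<.3)
    m2=(C[...,2]>0.013)&(C[...,2]<.12)&(C[...,0]>.4)&(C[...,0]<.7)&(C[...,1]>-.2)&(C[...,1]<.3)
    for mm in(m,m2):
        P=C[mm][:,:2]*1000; r=cv2.minAreaRect(P.astype(np.float32)); print(n,mm.sum(),r, np.median(C[mm][:,2]))
    h=(C[...,2]>0.055)&(C[...,0]>.4)&(C[...,0]<.7)&(C[...,1]>-.2)&(C[...,1]<.3)
    Q=C[h]; 
    # table noise
    t=(abs(C[...,2])<.02)&(C[...,0]>.3)&(C[...,0]<.4)&(C[...,1]>-.1)&(C[...,1]<.0); print('table z',np.median(C[t][:,2]),C[t][:,2].std())
    for q in sorted(Q.tolist(),key=lambda q:q[1])[::max(1,len(Q)//60)]: print(np.round(np.array(q)*1000).astype(int).tolist(),end=' ')
    print()
E
```

```text
top 5071 ((551.7158813476562, 52.502166748046875), (360.3368835449219, 180.2626190185547), 85.77830505371094) 0.02245576288655915
top 6998 ((519.11572265625, 54.72499084472656), (360.35302734375, 246.44729614257812), 85.96114349365234) 0.02352922173413452
table z 0.0005732685464283627 0.0031669457776155405
[545, -52, 56] [561, -44, 77] [558, -41, 72] [458, -40, 1200] [458, -40, 1200] [458, -40, 1200] [458, -40, 1200] [458, -40, 1200] [458, -40, 1200] [458, -40, 1200] [458, -40, 1200] [458, -40, 1200] [458, -40, 1200] [458, -40, 1200] [458, -40, 1200] [458, -40, 1200] [458, -40, 1200] [458, -40, 1200] [458, -40, 1200] [458, -40, 1200] [458, -40, 1200] [458, -40, 1200] [458, -40, 1200] [458, -40, 1200] [458, -40, 1200] [458, -40, 1200] [458, -40, 1200] [458, -40, 1200] [458, -40, 1200] [458, -40, 1200] [458, -40, 1200] [458, -40, 1200] [458, -40, 1200] [458, -40, 1200] [458, -40, 1200] [458, -40, 1200] [458, -40, 1200] [458, -40, 1200] [458, -40, 1200] [458, -40, 1200] [458, -40, 1200] [458, -40, 1200] [458, -40, 1200] [458, -40, 1200] [458, -40, 1200] [458, -40, 1200] [458, -40, 1200]
[... 765 characters left out ...]
, 36, 57] [605, 37, 68] [577, 37, 80] [577, 37, 76] [545, 38, 94] [569, 38, 94] [580, 38, 75] [564, 38, 87] [584, 39, 64] [564, 39, 62] [572, 40, 90] [544, 40, 82] [514, 40, 95] [536, 41, 61] [532, 41, 88] [524, 41, 66] [501, 42, 77] [559, 42, 62] [516, 42, 76] [524, 42, 62] [520, 42, 64] [509, 43, 85] [508, 43, 65] [543, 44, 81] [497, 44, 96] [503, 46, 65] [626, 52, 63] [623, 56, 83] [624, 59, 105] [625, 61, 56] [626, 63, 98] [465, 64, 69] [469, 68, 110] [467, 71, 99] [471, 72, 108] [469, 73, 80] [626, 73, 78] [628, 76, 84] [640, 77, 75] [629, 79, 106] [633, 80, 105] [625, 81, 84] [634, 82, 62] [628, 83, 80] [466, 87, 66] [481, 89, 76] [473, 90, 81] [479, 91, 59] [471, 92, 64] [475, 93, 58]
```

```bash
ls pics
```

```text
side0.png
side0z.png
top0.png
top0z.png
```

View pics/top0z.png

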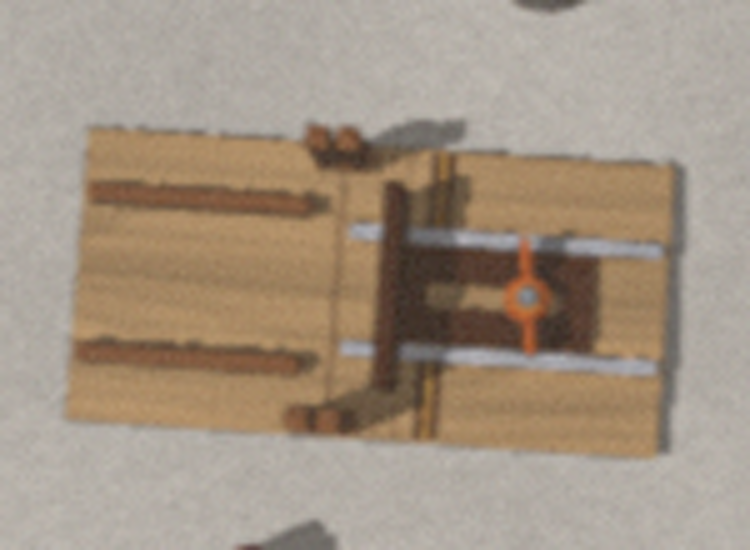

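View pics/side0z.png

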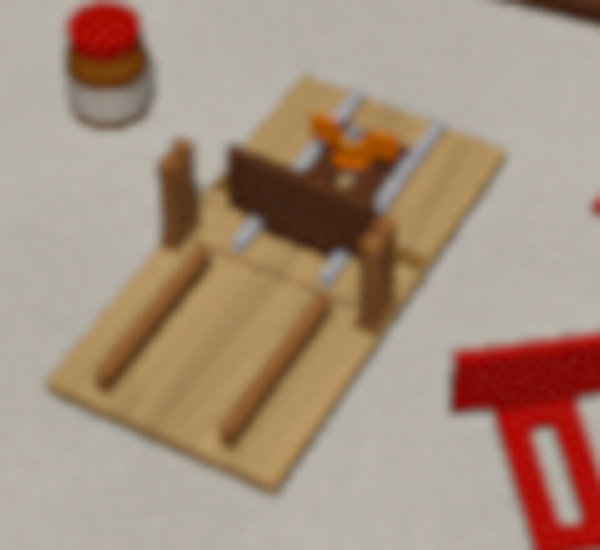

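The top view shows the guide with its +x to the left (world +y). The dark stop's upright is at zoom x≈390 and the brass line at zoom x≈435. The nut is at zoom (527,297) with its wings near guide y. The stop face is about 28 mm past the line. I'll drive with closed fingers to above the spot ahead of the face.

```bash
cat >> h.py <<'E'
from scipy.spatial.transform import Rotation as R
STUD=np.array([.5450,-.0422]); YAW=np.radians(85.85)
ex=np.array([np.cos(YAW),np.sin(YAW)]); ey=np.array([-ex[1],ex[0]])
def g2w(x,y,z): return np.r_[STUD+(x*ex+y*ey)/1000,z/1000]
def w2g(p): d=(np.asarray(p)[:2]-STUD)*1000; return np.r_[d@ex,d@ey,np.asarray(p)[2]*1000]
def state(s):
    print('t',round(s['time_s'],2),'guide',w2g(s['tool_pos']).round(1),'F_guide',np.round([s['ft_force'][:2]@ex,s['ft_force'][:2]@ey,s['ft_force'][2]],2),'gap',round(s['finger_gap'],4),'tz yaw',(R.from_quat(s['eef_rot']).as_matrix()[:2,0]@ex).round(4),(R.from_quat(s['eef_rot']).as_matrix()[:2,0]@ey).round(4))
def plan(s,x,y,z,yawoff=0):
    r=R.from_quat(s['eef_rot']); d=r.inv().apply(g2w(x,y,z)-s['tool_pos'])
    t=R.from_matrix(np.c_[np.r_[ex,0],np.r_[-ey,0],[0,0,-1]])
    print('shift cm',(d*100).round(2),'rotvec',np.degrees((r.inv()*t).as_rotvec()).round(2))
E
python3 - <<'E'
from workcell import bot
from h import *
s=bot.observe(); state(s); plan(s,106,0,222)
E
```

```text
t 1.3 guide [-505.4  277.5  222.6] F_guide [0.01 0.53 0.27] gap 0.0919 tz yaw 0.4682 -0.8836
shift cm [ 53.14 -41.04   0.06] rotvec [ -0.    -0.   -62.08]
```

>>> {"method": "drive_tool", "body": {
  "moves": [
    {"grip": 1, "tx": 1.3, "ty": -1.0, "az": -1.5},
    {"grip": 1, "tx": 3.9, "ty": -3.0, "az": -4.5},
    {"grip": 1, "tx": 6.9, "ty": -5.3, "az": -8},
    {"grip": 1, "tx": 9.9, "ty": -7.6, "az": -11.5},
    {"grip": 1, "tx": 12.9, "ty": -9.9, "az": -15},
    {"grip": 1, "tx": 15.9, "ty": -12.2, "az": -18.5},
    {"grip": 1, "tx": 18.9, "ty": -14.5, "az": -22},
    {"grip": 1, "tx": 21.9, "ty": -16.8, "az": -25.5},
    {"grip": 1, "tx": 24.9, "ty": -19.1, "az": -29},
    {"grip": 1, "tx": 27.9, "ty": -21.4, "az": -32.5},
    {"grip": 1, "tx": 30.9, "ty": -23.7, "az": -36},
    {"grip": 1, "tx": 33.9, "ty": -26.0, "az": -39.5},
    {"grip": 1, "tx": 36.9, "ty": -28.3, "az": -43},
    {"grip": 1, "tx": 39.9, "ty": -30.7, "az": -46.5},
    {"grip": 1, "tx": 42.9, "ty": -33.0, "az": -50},
    {"grip": 1, "tx": 45.9, "ty": -35.3, "az": -53.5},
    {"grip": 1, "tx": 48.6, "ty": -37.4, "az": -57},
    {"grip": 1, "tx": 51.0, "ty": -39.3, "az": -60},
    {"grip": 1, "tx": 52.6, "ty": -40.6, "az": -61.5},
    {"grip": 1, "tx": 53.1, "ty": -41.0, "az": -62.1}
  ],
  "force": 20
}}

```text
invalid input at $.moves[0]: expected keys grip, tx, ty, tz, ax, ay, az
```

Run:
```python
from workcell import bot
from h import *
import pickle
for n,b in(('top',(120,260,210,370)),('side',(60,280,200,400))):
    p=bot.grab_frame(n); cv2.imwrite(f'pics/{n}1z.png',cv2.resize(p['img'][b[0]:b[1],b[2]:b[3]],None,fx=4 if n=='top' else 3,fy=4 if n=='top' else 3,interpolation=cv2.INTER_CUBIC))
    pickle.dump(p,open(f'{n}1.pkl','wb'))
s=bot.observe(); state(s); plan(s,106,0,53); print(s['joint_positions'])
```

```text
t 1.4 guide [-505.4  277.5  222.6] F_guide [-0.54  0.87 -0.65] gap 0.0918 tz yaw 0.4682 -0.8836
shift cm [ 53.14 -41.04  16.96] rotvec [ -0.     0.   -62.08]
[-1.36611551e+00  1.58409748e-01  1.59697367e+00 -1.44790840e-05
  1.38620577e+00 -2.10100184e-01]
```

>>> {"method": "drive_tool", "body": {
  "moves": [
    {"grip": 1, "tx": 1.3, "ty": -1.0, "tz": 0, "ax": 0, "ay": 0, "az": -1.5},
    {"grip": 1, "tx": 3.9, "ty": -3.0, "tz": 0, "ax": 0, "ay": 0, "az": -4.5},
    {"grip": 1, "tx": 6.9, "ty": -5.3, "tz": 0, "ax": 0, "ay": 0, "az": -8},
    {"grip": 1, "tx": 9.9, "ty": -7.6, "tz": 0, "ax": 0, "ay": 0, "az": -11.5},
    {"grip": 1, "tx": 12.9, "ty": -9.9, "tz": 0, "ax": 0, "ay": 0, "az": -15},
    {"grip": 1, "tx": 15.9, "ty": -12.2, "tz": 0, "ax": 0, "ay": 0, "az": -18.5},
    {"grip": 1, "tx": 18.9, "ty": -14.5, "tz": 0, "ax": 0, "ay": 0, "az": -22},
    {"grip": 1, "tx": 21.9, "ty": -16.8, "tz": 0, "ax": 0, "ay": 0, "az": -25.5},
    {"grip": 1, "tx": 24.9, "ty": -19.1, "tz": 0, "ax": 0, "ay": 0, "az": -29},
    {"grip": 1, "tx": 27.9, "ty": -21.4, "tz": 0, "ax": 0, "ay": 0, "az": -32.5},
    {"grip": 1, "tx": 30.9, "ty": -23.7, "tz": 0, "ax": 0, "ay": 0, "az": -36},
    {"grip": 1, "tx": 33.9, "ty": -26.0, "tz": 0, "ax": 0, "ay": 0, "az": -39.5},
    {"grip": 1, "tx": 36.9, "ty": -28.3, "tz": 0, "ax": 0, "ay": 0, "az": -43},
    {"grip": 1, "tx": 39.9, "ty": -30.7, "tz": 0, "ax": 0, "ay": 0, "az": -46.5},
    {"grip": 1, "tx": 42.9, "ty": -33.0, "tz": 0, "ax": 0, "ay": 0, "az": -50},
    {"grip": 1, "tx": 45.9, "ty": -35.3, "tz": 0, "ax": 0, "ay": 0, "az": -53.5},
    {"grip": 1, "tx": 48.6, "ty": -37.4, "tz": 0, "ax": 0, "ay": 0, "az": -57},
    {"grip": 1, "tx": 51.0, "ty": -39.3, "tz": 0, "ax": 0, "ay": 0, "az": -60},
    {"grip": 1, "tx": 52.6, "ty": -40.6, "tz": 0, "ax": 0, "ay": 0, "az": -61.5},
    {"grip": 1, "tx": 53.1, "ty": -41.0, "tz": 0, "ax": 0, "ay": 0, "az": -62.1}
  ],
  "force": 20
}}

```text
time_s: 3.07
tool_pos: [0.5532, 0.0657, 0.2225]
eef_rot: [0.731, 0.683, 0.0, -0.0]
ft_force: [-1.3, -0.1, -1.2]
finger_gap: 0.0006
```

Run:
```python
from workcell import bot
from h import *
import pickle
for n,b in(('top',(120,260,210,370)),('side',(60,280,200,400))):
    p=bot.grab_frame(n); cv2.imwrite(f'pics/{n}1z.png',cv2.resize(p['img'][b[0]:b[1],b[2]:b[3]],None,fx=4 if n=='top' else 2.7,fy=4 if n=='top' else 2.7,interpolation=cv2.INTER_CUBIC))
    pickle.dump(p,open(f'{n}1.pkl','wb'))
s=bot.observe(); state(s); plan(s,106,0,53); print(s['joint_positions'])
```

```text
t 3.17 guide [1.061e+02 2.000e-01 2.224e+02] F_guide [-1.29 -0.02  1.26] gap 0.0001 tz yaw 1.0 0.0018
shift cm [-0.    0.02 16.94] rotvec [-0.02  0.02  0.1 ]
[-1.02496509e-01  1.10300567e-01  1.65036851e+00 -2.83586640e-04
  1.38129801e+00 -3.18397947e-02]
```

View side.

View pics/side1z.png

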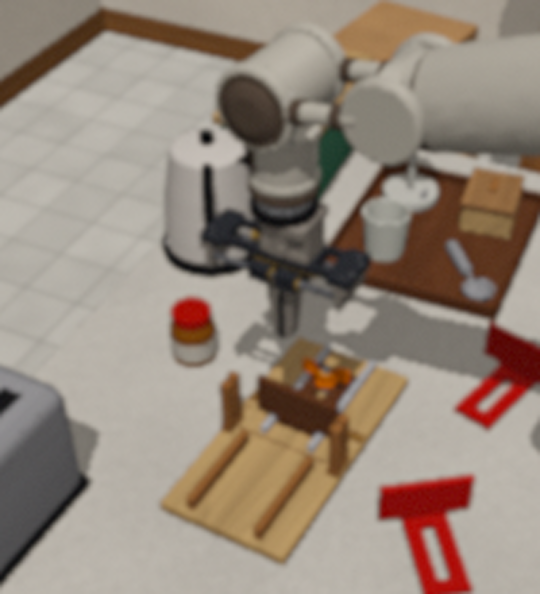

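View pics/top1z.png

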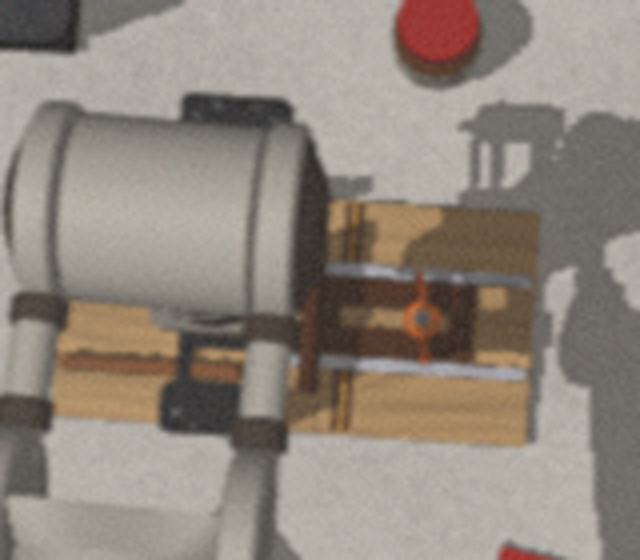

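>>> {"method": "drive_tool", "body": {
  "moves": [
    {"grip": 1, "tx": 0, "ty": 0, "tz": 1, "ax": 0, "ay": 0, "az": 0},
    {"grip": 1, "tx": 0, "ty": 0, "tz": 3, "ax": 0, "ay": 0, "az": 0},
    {"grip": 1, "tx": 0, "ty": 0, "tz": 5.5, "ax": 0, "ay": 0, "az": 0},
    {"grip": 1, "tx": 0, "ty": 0, "tz": 8, "ax": 0, "ay": 0, "az": 0},
    {"grip": 1, "tx": 0, "ty": 0, "tz": 10.5, "ax": 0, "ay": 0, "az": 0},
    {"grip": 1, "tx": 0, "ty": 0, "tz": 12.5, "ax": 0, "ay": 0, "az": 0},
    {"grip": 1, "tx": 0, "ty": 0, "tz": 14.5, "ax": 0, "ay": 0, "az": 0},
    {"grip": 1, "tx": 0, "ty": 0, "tz": 16, "ax": 0, "ay": 0, "az": 0},
    {"grip": 1, "tx": 0, "ty": 0, "tz": 16.9, "ax": 0, "ay": 0, "az": 0},
    {"grip": 1, "tx": 0, "ty": 0, "tz": 16.9, "ax": 0, "ay": 0, "az": 0}
  ]
}}

```text
time_s: 4.0
tool_pos: [0.5501, 0.0619, 0.0511]
eef_rot: [0.733, 0.68, -0.002, -0.002]
ft_force: [-0.4, -0.0, 0.2]
finger_gap: 0.0004
```

Run:
```python
from workcell import bot
from h import *
import pickle
for n,b in(('side',(120,280,220,400)),):
    p=bot.grab_frame(n); cv2.imwrite(f'pics/{n}2z.png',cv2.resize(p['img'][b[0]:b[1],b[2]:b[3]],None,fx=3.7,fy=3.7,interpolation=cv2.INTER_CUBIC))
    pickle.dump(p,open(f'{n}2.pkl','wb'))
s=bot.observe(); state(s)
```

```text
t 4.05 guide [104.5   1.2  52.7] F_guide [0.38 0.63 1.1 ] gap 0.0005 tz yaw 1.0 -0.0014
```

View pics/side2z.png

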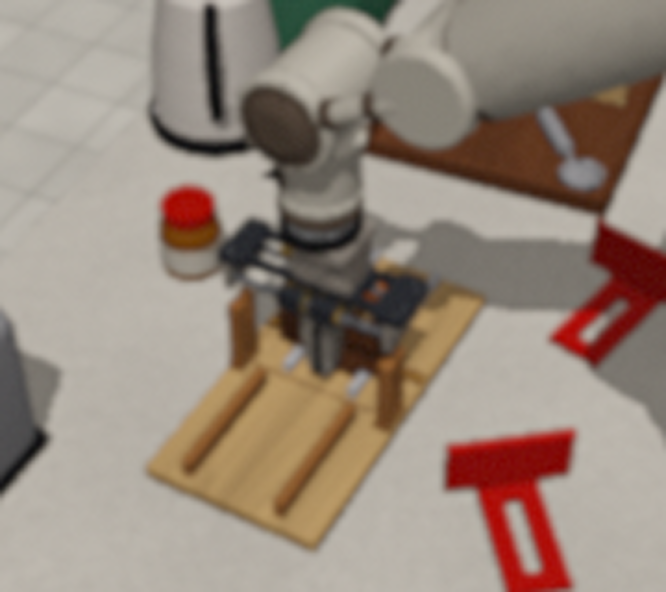

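>>> {"method": "drive_tool", "body": {
  "moves": [
    {"grip": 1, "tx": -0.4, "ty": 0, "tz": 0, "ax": 0, "ay": 0, "az": 0},
    {"grip": 1, "tx": -0.7, "ty": 0, "tz": 0, "ax": 0, "ay": 0, "az": 0},
    {"grip": 1, "tx": -0.9, "ty": 0, "tz": 0, "ax": 0, "ay": 0, "az": 0},
    {"grip": 1, "tx": -1.1, "ty": 0, "tz": 0, "ax": 0, "ay": 0, "az": 0},
    {"grip": 1, "tx": -1.3, "ty": 0, "tz": 0, "ax": 0, "ay": 0, "az": 0},
    {"grip": 1, "tx": -1.5, "ty": 0, "tz": 0, "ax": 0, "ay": 0, "az": 0},
    {"grip": 1, "tx": -1.7, "ty": 0, "tz": 0, "ax": 0, "ay": 0, "az": 0},
    {"grip": 1, "tx": -1.9, "ty": 0, "tz": 0, "ax": 0, "ay": 0, "az": 0},
    {"grip": 1, "tx": -2.1, "ty": 0, "tz": 0, "ax": 0, "ay": 0, "az": 0}
  ]
}}

```text
time_s: 4.8
tool_pos: [0.551, 0.042, 0.0537]
eef_rot: [0.732, 0.681, 0.0, 0.0]
ft_force: [0.5, 2.6, 0.9]
finger_gap: 0.0007
```

Run:
```python
from workcell import bot
from h import *
state(bot.observe())
```

```text
t 4.8 guide [84.4  0.1 53.7] F_guide [ 2.62 -0.34  0.9 ] gap 0.0007 tz yaw 1.0 0.0005
```

Contact, at 2.6 N. I'll push on to leave a margin, then look.

>>> {"method": "drive_tool", "body": {
  "moves": [
    {"grip": 1, "tx": -0.2, "ty": 0, "tz": 0, "ax": 0, "ay": 0, "az": 0},
    {"grip": 1, "tx": -0.4, "ty": 0, "tz": 0, "ax": 0, "ay": 0, "az": 0},
    {"grip": 1, "tx": -0.6, "ty": 0, "tz": 0, "ax": 0, "ay": 0, "az": 0},
    {"grip": 1, "tx": -0.8, "ty": 0, "tz": 0, "ax": 0, "ay": 0, "az": 0},
    {"grip": 1, "tx": -1.0, "ty": 0, "tz": 0, "ax": 0, "ay": 0, "az": 0},
    {"grip": 1, "tx": -1.1, "ty": 0, "tz": 0, "ax": 0, "ay": 0, "az": 0},
    {"grip": 1, "tx": -1.1, "ty": 0, "tz": 0, "ax": 0, "ay": 0, "az": 0}
  ]
}}

```text
time_s: 5.38
tool_pos: [0.55, 0.0307, 0.0535]
eef_rot: [0.732, 0.681, -0.0, 0.0]
ft_force: [0.9, 0.4, -0.1]
finger_gap: 0.0003
```

Run:
```python
from workcell import bot
from h import *
import pickle
state(bot.observe())
for n,b in(('top',(145,245,210,360)),('side',(160,240,260,380))):
    p=bot.grab_frame(n); cv2.imwrite(f'pics/{n}3z.png',cv2.resize(p['img'][b[0]:b[1],b[2]:b[3]],None,fx=5,fy=5,interpolation=cv2.INTER_CUBIC))
    pickle.dump(p,open(f'{n}3.pkl','wb'))
    for q in('stop','stopface','wingnut'):
        r=bot.mark_of(q,p); print(n,q,[(w2g(d['centre']).round(1).tolist(),round(float(d['conf']),2)) for d in r[:3]])
state(bot.observe())
```

```text
t 5.38 guide [73.1  0.2 53.5] F_guide [ 0.51 -0.85 -0.09] gap 0.0003 tz yaw 1.0 0.0
top stop [([-190.7, 221.9, 1.2], 0.93)]
top stopface [([-193.3, 222.4, 40.6], 0.6), ([-352.0, -76.7, 7.9], 0.43)]
top wingnut [([0.8, 0.8, 42.1], 0.46)]
side stop [([-190.9, 215.4, -0.8], 0.96), ([62.3, 0.4, 21.7], 0.6), ([116.0, 201.7, 1.0], 0.57)]
side stopface [([117.9, 199.9, 31.8], 0.83), ([-187.1, 220.7, 35.5], 0.71), ([63.1, -0.8, 55.1], 0.52)]
side wingnut [([1.2, -218.7, -0.7], 0.3), ([63.9, 1.7, 22.1], 0.29)]
t 5.78 guide [73.4  0.3 53.5] F_guide [ 0.98 -0.41 -0.24] gap 0.0001 tz yaw 1.0 0.0003
```

View pics/top3z.png

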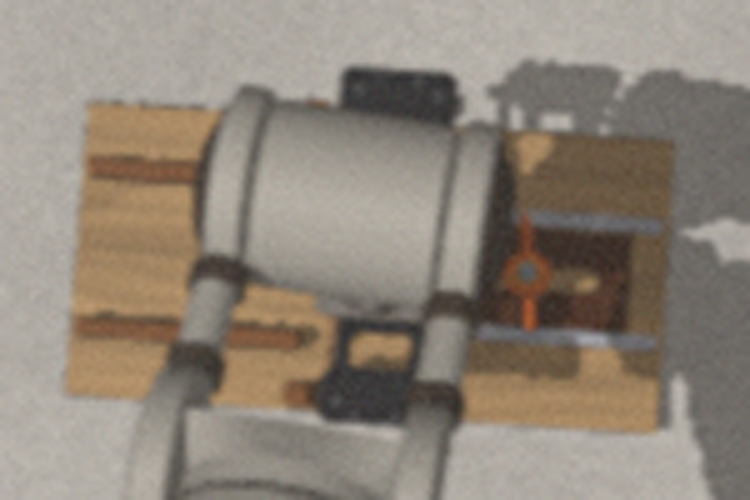

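View pics/side3z.png

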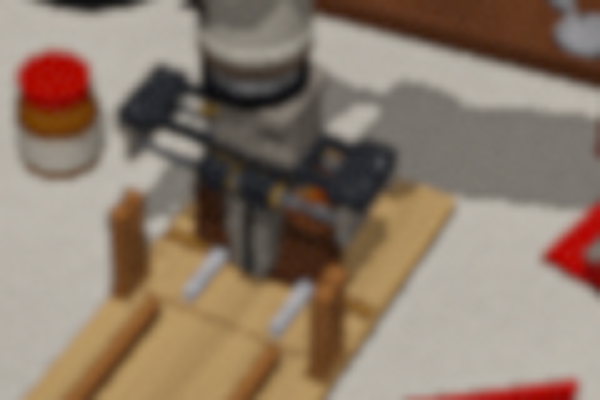

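>>> {"method": "drive_tool", "body": {
  "moves": [
    {"grip": 1, "tx": -0.15, "ty": 0, "tz": 0, "ax": 0, "ay": 0, "az": 0},
    {"grip": 1, "tx": -0.3, "ty": 0, "tz": 0, "ax": 0, "ay": 0, "az": 0},
    {"grip": 1, "tx": -0.4, "ty": 0, "tz": 0, "ax": 0, "ay": 0, "az": 0},
    {"grip": 1, "tx": -0.5, "ty": 0, "tz": 0, "ax": 0, "ay": 0, "az": 0},
    {"grip": 1, "tx": -0.55, "ty": 0, "tz": 0, "ax": 0, "ay": 0, "az": 0},
    {"grip": 1, "tx": -0.55, "ty": 0, "tz": 0, "ax": 0, "ay": 0, "az": 0},
    {"grip": 1, "tx": -0.55, "ty": 0, "tz": 0, "ax": 0, "ay": 0, "az": 0}
  ]
}}

```text
time_s: 6.37
tool_pos: [0.5498, 0.0254, 0.0537]
eef_rot: [0.732, 0.681, -0.0, 0.0]
ft_force: [-0.2, -0.0, 0.6]
finger_gap: 0.0003
```

Run:
```python
from workcell import bot
from h import *
state(bot.observe())
```

```text
t 6.37 guide [67.8  0.1 53.7] F_guide [-0.04  0.16  0.61] gap 0.0003 tz yaw 1.0 0.0002
```

>>> {"method": "drive_tool", "body": {
  "moves": [
    {"grip": 1, "tx": 0.5, "ty": 0, "tz": 0, "ax": 0, "ay": 0, "az": 0},
    {"grip": 1, "tx": 2, "ty": 0, "tz": 0, "ax": 0, "ay": 0, "az": 0},
    {"grip": 1, "tx": 4.5, "ty": 0, "tz": 0, "ax": 0, "ay": 0, "az": 0},
    {"grip": 1, "tx": 7, "ty": 0, "tz": 0, "ax": 0, "ay": 0, "az": 0},
    {"grip": 1, "tx": 9.5, "ty": 0, "tz": 0, "ax": 0, "ay": 0, "az": 0},
    {"grip": 1, "tx": 11.5, "ty": 0, "tz": 0, "ax": 0, "ay": 0, "az": 0},
    {"grip": 1, "tx": 12, "ty": 0, "tz": 0, "ax": 0, "ay": 0, "az": 0},
    {"grip": 1, "tx": 12, "ty": 0, "tz": 0, "ax": 0, "ay": 0, "az": 0}
  ]
}}

```text
time_s: 7.03
tool_pos: [0.5583, 0.1464, 0.0536]
eef_rot: [0.731, 0.682, 0.0, 0.0]
ft_force: [-0.3, 0.3, 0.9]
finger_gap: 0.0005
```

Run:
```python
from workcell import bot
from h import *
import pickle
state(bot.observe())
for n,b in(('top',(155,240,250,360)),('side',(160,240,260,380))):
    p=bot.grab_frame(n); cv2.imwrite(f'pics/{n}4z.png',cv2.resize(p['img'][b[0]:b[1],b[2]:b[3]],None,fx=7 if n=='top' else 5,fy=7 if n=='top' else 5,interpolation=cv2.INTER_CUBIC))
    pickle.dump(p,open(f'{n}4.pkl','wb'))
    for q in('stop','stopface','wingnut','brassline'):
        r=bot.mark_of(q,p); print(n,q,[(w2g(d['centre']).round(1).tolist(),round(float(d['conf']),2)) for d in r[:3]])
state(bot.observe())
```

```text
t 7.03 guide [189.1   0.4  53.6] F_guide [0.24 0.36 0.94] gap 0.0005 tz yaw 1.0 0.0027
top stop [([-190.7, 224.0, -0.0], 0.89), ([58.0, 0.9, 23.2], 0.6), ([120.5, 205.9, 1.9], 0.58)]
top stopface [([113.2, 201.7, 39.6], 0.91), ([56.6, -2.1, 60.0], 0.59), ([-192.5, 220.6, 38.0], 0.57)]
top wingnut [([2.9, -3.5, 40.8], 0.58)]
top brassline [([54.3, -1.0, 23.9], 0.79)]
side stop [([113.9, 200.2, 2.6], 0.94), ([60.1, -0.7, 22.4], 0.89), ([-188.6, 220.2, 0.3], 0.76)]
side stopface [([-190.6, 220.1, 38.4], 0.94), ([117.2, 204.4, 35.2], 0.71), ([56.1, -2.6, 54.8], 0.58)]
side wingnut [([61.4, 1.2, 23.7], 0.75), ([0.2, -0.5, 41.0], 0.67)]
side brassline [([51.1, -2.3, 25.1], 0.67)]
t 7.53 guide [1.875e+02 1.000e-01 5.360e+01] F_guide [ 0.11  0.01 -0.28] gap 0.0003 tz yaw 1.0 -0.0005
```

View pics/top4z.png

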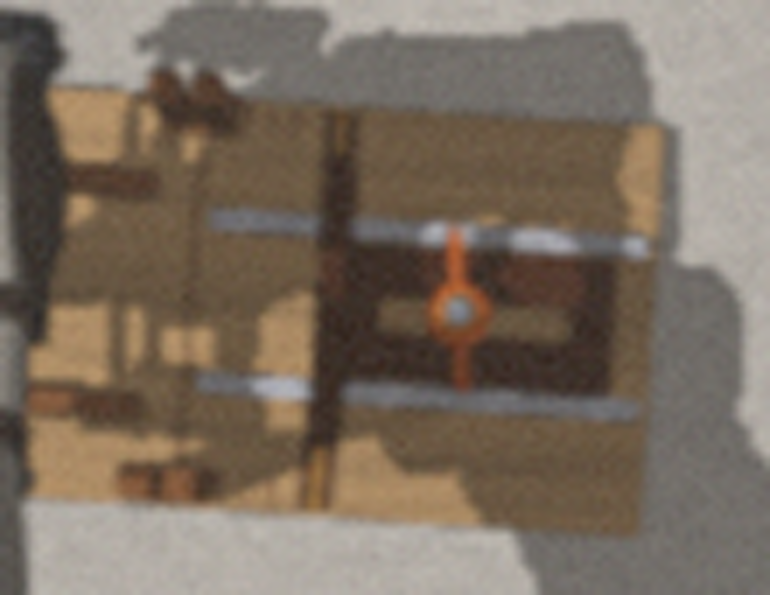

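View pics/side4z.png

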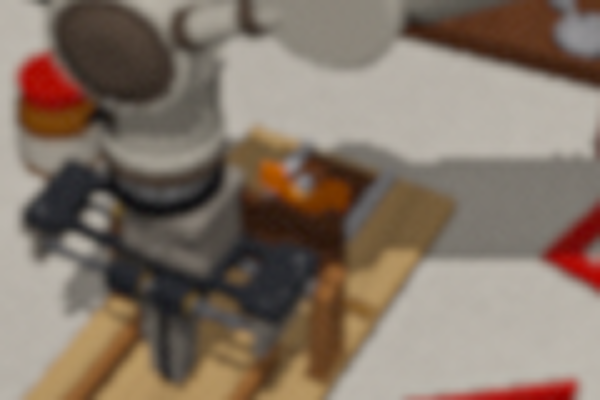

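```bash
cat >> h.py <<'E'
def rect(p,z,x0,x1,y0,y1,s=4):
    xs=np.arange(x0,x1,1/s);ys=np.arange(y0,y1,1/s)
    X,Y=np.meshgrid(xs,ys); W=np.stack([STUD[0]+(X*ex[0]+Y*ey[0])/1000,STUD[1]+(X*ex[1]+Y*ey[1])/1000,np.full_like(X,z/1000)],-1)
    uv=proj(p,W).astype(np.float32); return xs,ys,cv2.remap(p['img'],uv[...,0],uv[...,1],cv2.INTER_CUBIC)
def edges(xs,prof,lo,hi):
    g=np.gradient(cv2.GaussianBlur(prof.astype(np.float32)[None],(0,0),3)[0]); m=(xs>lo)&(xs<hi)
    i=np.where(m)[0]; return xs[i[np.argmin(g[i])]],xs[i[np.argmax(g[i])]],g[i].min().round(1),g[i].max().round(1)
E
python3 - <<'E'
import pickle
from h import *
for k in(0,4):
    p=pickle.load(open(f'top{k}.pkl','rb'))
    for z,n in((22,'board'),(32,'foot'),(92,'top')):
        xs,ys,I=rect(p,z,-100,290,-100,100)
        if z==22: cv2.imwrite(f'pics/rect{k}.png',cv2.resize(I,None,fx=.5,fy=.5))
        m=lambda a,b:I[(ys>a)&(ys<b)].astype(float).mean(0)
        if n=='board':
            for a,b in((-85,-65),(65,85)):
                q=m(a,b); print(k,'board ends',edges(xs,q.sum(1),-97,-70),edges(xs,q.sum(1),262,285))
                r=q[:,2]-q[:,0]; i=(xs>40)&(xs<72); print('brass RB',[(round(float(x)),int(v),int(u)) for x,v,u in zip(xs[i][::8],r[i][::8],q.sum(1)[i][::8])])
            j=(xs>0)&(xs<240); pr=I[:,(xs>150)&(xs<250)].astype(float).sum(2).mean(1); print('y edges',edges(ys,pr,-98,-80),edges(ys,pr,80,98))
            pr=I[:,(xs>-70)&(xs<-20)].astype(float).sum(2).mean(1); print('y edges rear',edges(ys,pr,-98,-80),edges(ys,pr,80,98))
        if n=='foot':
            for a,b in((-27,-10),(10,27)):
                q=m(a,b).sum(1); print('foot rear',edges(xs,q,-80,-30))
        if n=='top':
            for a,b in((-55,-43),(-28,-5),(5,28),(43,55)):
                q=m(a,b).sum(1); print('upright',a,edges(xs,q,35,100))
E
```

```text
0 board ends (np.float64(-93.25), np.float64(-84.25), np.float32(-8.9), np.float32(4.2)) (np.float64(266.25), np.float64(273.0), np.float32(-0.5), np.float32(4.1))
brass RB [(40, 55, 343), (42, 55, 340), (44, 52, 328), (46, 47, 299), (48, 41, 243), (50, 44, 226), (52, 56, 258), (54, 67, 284), (56, 64, 277), (58, 51, 252), (60, 48, 272), (62, 54, 326), (64, 64, 378), (66, 68, 406), (68, 69, 413), (70, 68, 409)]
0 board ends (np.float64(-93.0), np.float64(-84.5), np.float32(-9.1), np.float32(4.4)) (np.float64(280.25), np.float64(273.0), np.float32(-0.4), np.float32(3.8))
brass RB [(40, 67, 401), (42, 67, 399), (44, 66, 391), (46, 60, 355), (48, 53, 305), (50, 53, 269), (52, 64, 278), (54, 76, 312), (56, 75, 304), (58, 62, 275), (60, 50, 261), (62, 51, 298), (64, 57, 348), (66, 61, 368), (68, 60, 362), (70, 58, 346)]
y edges (np.float64(-91.75), np.float64(-87.0), np.float32(-7.1), np.float32(2.6)) (np.float64(84.5), np.float64(91.0), np.float32(-0.5), np.float32(5.3))
y edges rear (np.float64(-91.0), np.float64(-84.75), np.float32(-9.0), np.float32(2.3)) (np.float64(97.75), np.float64(
[... 1507 characters left out ...]
loat32(0.1), np.float32(4.2))
y edges rear (np.float64(-90.0), np.float64(-83.75), np.float32(-4.0), np.float32(0.7)) (np.float64(85.0), np.float64(90.5), np.float32(-0.0), np.float32(5.1))
foot rear (np.float64(-68.75), np.float64(-55.25), np.float32(-4.2), np.float32(1.8))
foot rear (np.float64(-68.5), np.float64(-58.75), np.float32(-4.6), np.float32(0.8))
upright -55 (np.float64(42.75), np.float64(58.75), np.float32(-4.8), np.float32(4.0))
upright -28 (np.float64(42.75), np.float64(57.5), np.float32(-1.0), np.float32(4.1))
upright 5 (np.float64(78.25), np.float64(57.0), np.float32(-6.2), np.float32(10.6))
upright 43 (np.float64(73.25), np.float64(57.75), np.float32(-6.3), np.float32(9.9))
```

>>> {"method": "drive_tool", "body": {
  "moves": [
    {"grip": 1, "tx": -1, "ty": 0, "tz": 0, "ax": 0, "ay": 0, "az": 0},
    {"grip": 1, "tx": -3, "ty": 0, "tz": 0, "ax": 0, "ay": 0, "az": 0},
    {"grip": 1, "tx": -5.5, "ty": 0, "tz": 0, "ax": 0, "ay": 0, "az": 0},
    {"grip": 1, "tx": -8, "ty": 0, "tz": 0, "ax": 0, "ay": 0, "az": 0},
    {"grip": 1, "tx": -10, "ty": 0, "tz": 0, "ax": 0, "ay": 0, "az": 0},
    {"grip": 1, "tx": -11.2, "ty": 0, "tz": 0, "ax": 0, "ay": 0, "az": 0},
    {"grip": 1, "tx": -11.6, "ty": 0, "tz": 0, "ax": 0, "ay": 0, "az": 0},
    {"grip": 1, "tx": -11.8, "ty": 0, "tz": 0, "ax": 0, "ay": 0, "az": 0},
    {"grip": 1, "tx": -11.95, "ty": 0, "tz": 0, "ax": 0, "ay": 0, "az": 0},
    {"grip": 1, "tx": -12.05, "ty": 0, "tz": 0, "ax": 0, "ay": 0, "az": 0},
    {"grip": 1, "tx": -12.12, "ty": 0, "tz": 0, "ax": 0, "ay": 0, "az": 0},
    {"grip": 1, "tx": -12.17, "ty": 0, "tz": 0, "ax": 0, "ay": 0, "az": 0},
    {"grip": 1, "tx": -12.2, "ty": 0, "tz": 0, "ax": 0, "ay": 0, "az": 0},
    {"grip": 1, "tx": -12.2, "ty": 0, "tz": 0, "ax": 0, "ay": 0, "az": 0}
  ]
}}

```text
time_s: 8.7
tool_pos: [0.5495, 0.0241, 0.0535]
eef_rot: [0.732, 0.681, 0.0, -0.0]
ft_force: [0.2, 1.8, -0.0]
finger_gap: 0.0007
```

```bash
sed -i 's/^YAW=.*//; s/^STUD=.*/YAW=np.radians(85.85); STUD=np.array([.5450,-.0422])-.0009*np.array([np.cos(YAW),np.sin(YAW)])/' h.py
python3 - <<'E'
from workcell import bot
from h import *
state(bot.observe())
E
```

```text
t 8.7 guide [67.3  0.3 53.5] F_guide [ 1.77 -0.1  -0.04] gap 0.0007 tz yaw 1.0 0.0008
```

>>> {"method": "drive_tool", "body": {
  "moves": [
    {"grip": 1, "tx": -0.04, "ty": 0, "tz": 0, "ax": 0, "ay": 0, "az": 0},
    {"grip": 1, "tx": -0.08, "ty": 0, "tz": 0, "ax": 0, "ay": 0, "az": 0},
    {"grip": 1, "tx": -0.11, "ty": 0, "tz": 0, "ax": 0, "ay": 0, "az": 0},
    {"grip": 1, "tx": -0.13, "ty": 0, "tz": 0, "ax": 0, "ay": 0, "az": 0},
    {"grip": 1, "tx": -0.13, "ty": 0, "tz": 0, "ax": 0, "ay": 0, "az": 0},
    {"grip": 1, "tx": -0.13, "ty": 0, "tz": 0, "ax": 0, "ay": 0, "az": 0}
  ]
}}

```text
time_s: 9.2
tool_pos: [0.5495, 0.0222, 0.0536]
eef_rot: [0.732, 0.681, -0.0, -0.0]
ft_force: [-0.2, -0.1, -0.4]
finger_gap: 0.0004
```

Run:
```python
from workcell import bot
from h import *
state(bot.observe())
```

```text
t 9.2 guide [65.5  0.2 53.6] F_guide [-0.13  0.18 -0.4 ] gap 0.0004 tz yaw 1.0 0.0002
```

>>> {"method": "drive_tool", "body": {
  "moves": [
    {"grip": 1, "tx": 0.5, "ty": 0, "tz": 0, "ax": 0, "ay": 0, "az": 0},
    {"grip": 1, "tx": 2, "ty": 0, "tz": 0, "ax": 0, "ay": 0, "az": 0},
    {"grip": 1, "tx": 4.5, "ty": 0, "tz": 0, "ax": 0, "ay": 0, "az": 0},
    {"grip": 1, "tx": 7, "ty": 0, "tz": 0, "ax": 0, "ay": 0, "az": 0},
    {"grip": 1, "tx": 9.5, "ty": 0, "tz": 0, "ax": 0, "ay": 0, "az": 0},
    {"grip": 1, "tx": 11.5, "ty": 0, "tz": 0, "ax": 0, "ay": 0, "az": 0},
    {"grip": 1, "tx": 12, "ty": 0, "tz": 0, "ax": 0, "ay": 0, "az": 0},
    {"grip": 1, "tx": 12, "ty": 0, "tz": 0, "ax": 0, "ay": 0, "az": 0}
  ]
}}

```text
time_s: 9.87
tool_pos: [0.5581, 0.1431, 0.0536]
eef_rot: [0.731, 0.682, -0.0, 0.0]
ft_force: [0.8, 0.2, 1.1]
finger_gap: 0.0001
```

```bash
cat > meas.py <<'E'
import sys,pickle
from workcell import bot
from h import *
k=sys.argv[1]
P=[bot.grab_frame('top') for _ in range(4)]
p=dict(P[0]); p['img']=np.mean([q['img'] for q in P],0).clip(0,255).astype(np.uint8)
pickle.dump(p,open(f'top{k}.pkl','wb'))
b=(155,240,250,360); cv2.imwrite(f'pics/top{k}z.png',cv2.resize(p['img'][b[0]:b[1],b[2]:b[3]],None,fx=7,fy=7,interpolation=cv2.INTER_CUBIC))
xs,ys,I=rect(p,22,-100,100,-100,100)
for a,b in((-85,-66),(66,85)):
    q=I[(ys>a)&(ys<b)].astype(float).mean(0); r=cv2.GaussianBlur((q[:,2]-q[:,0]+0.5*q.sum(1)/3).astype(np.float32)[None],(0,0),2)[0]; i=np.where((xs>50)&(xs<61))[0]; print('brass',xs[i[np.argmax(r[i])]])
xs,ys,I=rect(p,32,-100,100,-100,100)
for a,b in((-27,-10),(10,27)): print('foot rear',edges(xs,I[(ys>a)&(ys<b)].astype(float).mean(0).sum(1),-80,-58))
xs,ys,I=rect(p,92,-100,100,-100,100)
for a,b in((-55,-43),(-28,-5),(5,28),(43,55)): print('upright face',edges(xs,I[(ys>a)&(ys<b)].astype(float).mean(0).sum(1),50,70))
for q in P[-1:]:
  for n in('stop','stopface','brassline','wingnut'): print(n,[(w2g(d['centre']).round(1).tolist(),round(float(d['conf']),2)) for d in bot.mark_of(n,q)[:3] if abs(w2g(d['centre'])[1])<30])
state(bot.observe())
E
python3 meas.py 5
```

```text
brass 55.75
brass 56.0
foot rear (np.float64(-70.75), np.float64(-59.75), np.float32(-4.2), np.float32(1.3))
foot rear (np.float64(-70.25), np.float64(-63.0), np.float32(-5.0), np.float32(0.4))
upright face (np.float64(69.75), np.float64(57.75), np.float32(-0.3), np.float32(4.7))
upright face (np.float64(62.75), np.float64(55.0), np.float32(-0.4), np.float32(4.3))
upright face (np.float64(63.0), np.float64(55.25), np.float32(-0.5), np.float32(9.6))
upright face (np.float64(68.75), np.float64(59.0), np.float32(-6.3), np.float32(8.5))
stop [([54.0, 0.4, 21.2], 0.76)]
stopface [([52.8, -3.7, 59.4], 0.97)]
brassline [([55.1, -1.5, 24.7], 0.81)]
wingnut [([1.1, 0.2, 41.7], 0.6)]
t 10.27 guide [1.848e+02 1.000e-01 5.370e+01] F_guide [-0.44 -0.26  0.36] gap 0.0006 tz yaw 1.0 -0.0008
```

View pics/top5z.png

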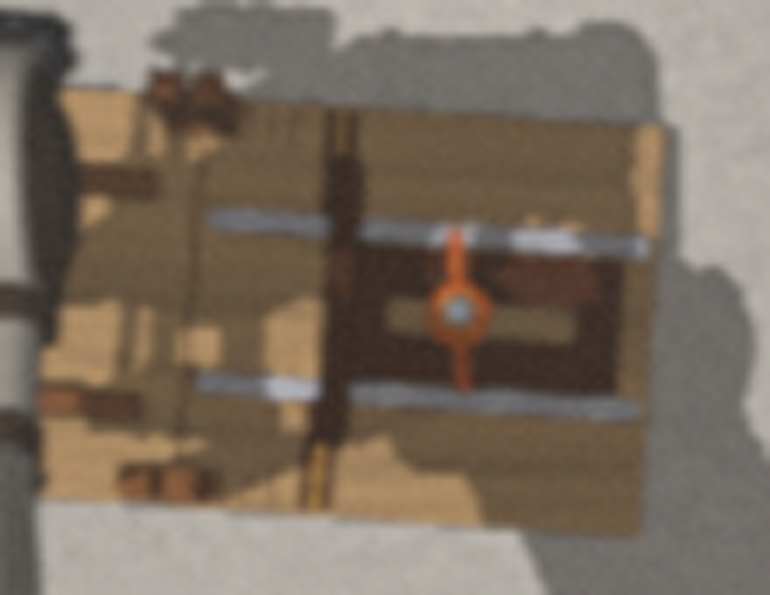

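```bash
cat > sim.py <<'E'
import numpy as np,cv2
def hit(cx,cy,th,a=10,b=18):  # wing along th (deg), both wings
    for t in (th,th+180):
        c=np.radians(t); w=((22.5*np.cos(c),22.5*np.sin(c)),(25,6),t)
        if cv2.rotatedRectangleIntersection(((cx,cy),(2*a,2*b),0),w)[0]: return True
    return False
def path(n=24,ax=27,ay=34,e=0.75,start=180):
    P=[]
    for i in range(n+1):
        t=np.radians(start-360*i/n); c,s=np.cos(t),np.sin(t)
        P.append((ax*np.sign(c)*abs(c)**e,ay*np.sign(s)*abs(s)**e))
    return P
if __name__=='__main__':
    th=92.
    for k,(x,y) in enumerate(path()):
        d=np.hypot(max(abs(x)-10,0),max(abs(y)-18,0))
        while hit(x,y,th): th-=0.5
        print(k,round(x,1),round(y,1),'hubdist',round(d,1),'wing',th, 'maxx',x+10)
E
python3 sim.py
python3 - <<'E'
import pickle
from h import *
p=pickle.load(open('top5.pkl','rb'))
for z in(60,72):
    xs,ys,I=rect(p,z,-50,50,-50,50); h=cv2.cvtColor(I,cv2.COLOR_BGR2HSV)
    m=((h[...,0]<12)&(h[...,1]>150)&(h[...,2]>90))
    m=cv2.morphologyEx(m.astype(np.uint8),cv2.MORPH_OPEN,np.ones((5,5)))
    n,l,st,c=cv2.connectedComponentsWithStats(m); i=1+np.argmax(st[1:,4]); yy,xx=np.where(l==i)
    Q=np.c_[xs[xx],ys[yy]]; r=cv2.fitLine(Q.astype(np.float32),cv2.DIST_HUBER,0,.01,.01).ravel(); print(z,Q.mean(0),Q.min(0),Q.max(0),'ang',np.degrees(np.arctan2(r[1],r[0])))
    for s in(1,-1):
        k=(Q[:,1]*s>20); print(Q[k].mean(0))
    k=abs(Q[:,1])<12; print('hub',(Q[k].min(0)+Q[k].max(0))/2)
E
```

```text
0 -27.0 0.0 hubdist 17.0 wing 92.0 maxx -17.0
1 -26.3 12.3 hubdist 16.3 wing 92.0 maxx -16.30701653305626
2 -24.2 20.2 hubdist 14.4 wing 92.0 maxx -14.238834753851545
3 -20.8 26.2 hubdist 13.6 wing 92.0 maxx -10.8198461430072
4 -16.1 30.5 hubdist 13.9 wing 92.0 maxx -6.054296052536728
5 -9.8 33.1 hubdist 15.1 wing 77.5 maxx 0.2025977967273036
6 0.0 34.0 hubdist 16.0 wing 48.5 maxx 10.000000000018689
7 9.8 33.1 hubdist 15.1 wing 30.0 maxx 19.797402203272693
8 16.1 30.5 hubdist 13.9 wing 19.5 maxx 26.05429605253674
9 20.8 26.2 hubdist 13.6 wing 9.5 maxx 30.819846143007204
10 24.2 20.2 hubdist 14.4 wing -3.5 maxx 34.23883475385155
11 26.3 12.3 hubdist 16.3 wing -29.5 maxx 36.30701653305626
12 27.0 0.0 hubdist 17.0 wing -54.0 maxx 37.0
13 26.3 -12.3 hubdist 16.3 wing -67.0 maxx 36.30701653305626
14 24.2 -20.2 hubdist 14.4 wing -71.0 maxx 34.23883475385155
15 20.8 -26.2 hubdist 13.6 wing -77.0 maxx 30.819846143007204
16 16.1 -30.5 hubdist 13.9 wing -85.0 maxx 26.05429605253674
17 9.8 -33.1 hubdist 15.1 wing -102.5 maxx 19.797402203272693
18 0.0 -34.0 hubdist 16.0 wing -131.5 maxx 10.000000000018689
19 -9.8 -33.1 hubdist 15.1 wing -150.0 maxx 0.2025977967273036
20 -16.1 -30.5 hubdist 13.9 wing -160.5 maxx -6.054296052536728
21 -20.8 -26.2 hubdist 13.6 wing -170.5 maxx -10.8198461430072
22 -24.2 -20.2 hubdist 14.4 wing -183.5 maxx -14.238834753851545
23 -26.3 -12.3 hubdist 16.3 wing -209.5 maxx -16.30701653305626
24 -27.0 -0.0 hubdist 17.0 wing -234.0 maxx -17.0
60 [-0.85276939 -2.02756267] [-13.5 -29. ] [11.25 30.  ] ang -82.83914
[-3.61098131 25.29517134]
[  2.36174636 -23.71907484]
hub [-1.125  0.   ]
72 [-0.87128315 -1.08485133] [-13.5  -27.75] [11.25 30.5 ] ang -82.820854
[-3.59903561 25.56824926]
[  2.33343829 -23.10894207]
hub [-1.125  0.   ]
```

Face now about 55.4 mm against brass 55.9 mm, so it is on the line. The top picture shows the nut's wings at zoom (455,232)–(462,388), about 7° anticlockwise of guide y. Next I go over the stop to the free spot behind the nut.

>>> {"method": "drive_tool", "body": {
  "moves": [
    {"grip": 1, "tx": 0, "ty": 0, "tz": -2, "ax": 0, "ay": 0, "az": 0},
    {"grip": 1, "tx": 0, "ty": 0, "tz": -5, "ax": 0, "ay": 0, "az": 0},
    {"grip": 1, "tx": 0, "ty": 0, "tz": -8, "ax": 0, "ay": 0, "az": 0},
    {"grip": 1, "tx": -0.5, "ty": 0, "tz": -9, "ax": 0, "ay": 0, "az": 0},
    {"grip": 1, "tx": -2, "ty": 0, "tz": -9, "ax": 0, "ay": 0, "az": 0},
    {"grip": 1, "tx": -5, "ty": 0, "tz": -9, "ax": 0, "ay": 0, "az": 0},
    {"grip": 1, "tx": -8, "ty": 0, "tz": -9, "ax": 0, "ay": 0, "az": 0},
    {"grip": 1, "tx": -11, "ty": 0, "tz": -9, "ax": 0, "ay": 0, "az": 0},
    {"grip": 1, "tx": -14, "ty": 0, "tz": -9, "ax": 0, "ay": 0, "az": 0},
    {"grip": 1, "tx": -17, "ty": 0, "tz": -9, "ax": 0, "ay": 0, "az": 0},
    {"grip": 1, "tx": -19.5, "ty": 0, "tz": -9, "ax": 0, "ay": 0, "az": 0},
    {"grip": 1, "tx": -21, "ty": 0, "tz": -9, "ax": 0, "ay": 0, "az": 0},
    {"grip": 1, "tx": -21.3, "ty": 0, "tz": -9, "ax": 0, "ay": 0, "az": 0},
    {"grip": 1, "tx": -21.3, "ty": 0, "tz": -9, "ax": 0, "ay": 0, "az": 0},
    {"grip": 1, "tx": -21.3, "ty": 0, "tz": -9, "ax": 0, "ay": 0, "az": 0}
  ]
}}

```text
time_s: 11.52
tool_pos: [0.5425, -0.0699, 0.1432]
eef_rot: [0.732, 0.681, 0.0, -0.0]
ft_force: [0.8, 0.9, -0.2]
finger_gap: 0.0
```

Run:
```python
from workcell import bot
from h import *
s=bot.observe();state(s); plan(s,-27.5,0,60)
n,b='side',(120,260,230,380)
p=bot.grab_frame(n); cv2.imwrite(f'pics/{n}6z.png',cv2.resize(p['img'][b[0]:b[1],b[2]:b[3]],None,fx=4,fy=4,interpolation=cv2.INTER_CUBIC))
```

```text
t 11.52 guide [-27.    0.4 143.2] F_guide [ 0.98 -0.74 -0.18] gap 0.0 tz yaw 1.0 0.0001
shift cm [-0.06  0.05  8.32] rotvec [-0.04 -0.04  0.  ]
```

View pics/side6z.png

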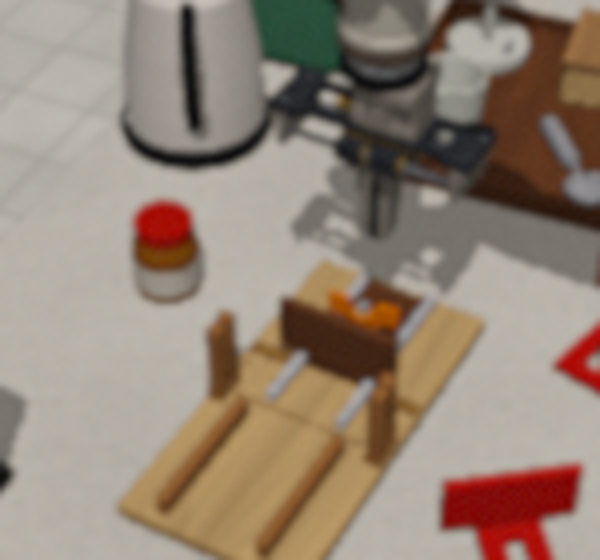

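>>> {"method": "drive_tool", "body": {
  "moves": [
    {"grip": 1, "tx": 0, "ty": 0.04, "tz": 1, "ax": 0, "ay": 0, "az": 0},
    {"grip": 1, "tx": 0, "ty": 0.04, "tz": 3, "ax": 0, "ay": 0, "az": 0},
    {"grip": 1, "tx": 0, "ty": 0.04, "tz": 5, "ax": 0, "ay": 0, "az": 0},
    {"grip": 1, "tx": 0, "ty": 0.04, "tz": 6.5, "ax": 0, "ay": 0, "az": 0},
    {"grip": 1, "tx": 0, "ty": 0.04, "tz": 7.7, "ax": 0, "ay": 0, "az": 0},
    {"grip": 1, "tx": 0, "ty": 0.04, "tz": 8.3, "ax": 0, "ay": 0, "az": 0},
    {"grip": 1, "tx": 0, "ty": 0.04, "tz": 8.3, "ax": 0, "ay": 0, "az": 0},
    {"grip": 1, "tx": 0, "ty": 0.04, "tz": 8.3, "ax": 0, "ay": 0, "az": 0}
  ]
}}

```text
time_s: 12.23
tool_pos: [0.5434, -0.0703, 0.0607]
eef_rot: [0.732, 0.681, 0.0, 0.0]
ft_force: [0.6, 0.3, -0.5]
finger_gap: 0.0007
```

Run:
```python
from workcell import bot
from h import *
import sim
s=bot.observe();state(s)
P=sim.path(40,27.5,35)
for i in range(0,41): print(i,[round((P[i][0]-P[0][0])/10,2),round(-(P[i][1]-P[0][1])/10,2)],end=' ')
```

```text
t 12.23 guide [-27.2  -0.5  60.7] F_guide [ 0.36 -0.59 -0.49] gap 0.0007 tz yaw 1.0 0.0007
0 [np.float64(0.0), np.float64(-0.0)] 1 [np.float64(0.03), np.float64(-0.87)] 2 [np.float64(0.1), np.float64(-1.45)] 3 [np.float64(0.23), np.float64(-1.94)] 4 [np.float64(0.4), np.float64(-2.35)] 5 [np.float64(0.63), np.float64(-2.7)] 6 [np.float64(0.9), np.float64(-2.99)] 7 [np.float64(1.23), np.float64(-3.21)] 8 [np.float64(1.61), np.float64(-3.37)] 9 [np.float64(2.07), np.float64(-3.47)] 10 [np.float64(2.75), np.float64(-3.5)] 11 [np.float64(3.43), np.float64(-3.47)] 12 [np.float64(3.89), np.float64(-3.37)] 13 [np.float64(4.27), np.float64(-3.21)] 14 [np.float64(4.6), np.float64(-2.99)] 15 [np.float64(4.87), np.float64(-2.7)] 16 [np.float64(5.1), np.float64(-2.35)] 17 [np.float64(5.27), np.float64(-1.94)] 18 [np.float64(5.4), np.float64(-1.45)] 19 [np.float64(5.47), np.float64(-0.87)] 20 [np.float64(5.5), np.float64(0.0)] 21 [np.float64(5.47), np.float64(0.87)] 22 [np.float64(5.4), np.float64(1.45)] 23 [np.float64(5.27), np.float64(1.94)] 24 [np.float64(5.1), np.float64(2.35)] 25 [np.float64(4.87), np.float64(2.7)] 26 [np.float64(4.6), np.float64(2.99)] 27 [np.float64(4.27), np.float64(3.21)] 28 [np.float64(3.89), np.float64(3.37)] 29 [np.float64(3.43), np.float64(3.47)] 30 [np.float64(2.75), np.float64(3.5)] 31 [np.float64(2.07), np.float64(3.47)] 32 [np.float64(1.61), np.float64(3.37)] 33 [np.float64(1.23), np.float64(3.21)] 34 [np.float64(0.9), np.float64(2.99)] 35 [np.float64(0.63), np.float64(2.7)] 36 [np.float64(0.4), np.float64(2.35)] 37 [np.float64(0.23), np.float64(1.94)] 38 [np.float64(0.1), np.float64(1.45)] 39 [np.float64(0.03), np.float64(0.87)] 40 [np.float64(0.0), np.float64(0.0)]
```

>>> {"method": "drive_tool", "body": {
  "moves": [
    {"grip": 1, "tx": 0.03, "ty": -0.9, "tz": 0, "ax": 0, "ay": 0, "az": 0},
    {"grip": 1, "tx": 0.1, "ty": -1.5, "tz": 0, "ax": 0, "ay": 0, "az": 0},
    {"grip": 1, "tx": 0.2, "ty": -2.0, "tz": 0, "ax": 0, "ay": 0, "az": 0},
    {"grip": 1, "tx": 0.4, "ty": -2.4, "tz": 0, "ax": 0, "ay": 0, "az": 0},
    {"grip": 1, "tx": 0.6, "ty": -2.8, "tz": 0, "ax": 0, "ay": 0, "az": 0},
    {"grip": 1, "tx": 0.9, "ty": -3.1, "tz": 0, "ax": 0, "ay": 0, "az": 0},
    {"grip": 1, "tx": 1.2, "ty": -3.3, "tz": 0, "ax": 0, "ay": 0, "az": 0},
    {"grip": 1, "tx": 1.6, "ty": -3.5, "tz": 0, "ax": 0, "ay": 0, "az": 0},
    {"grip": 1, "tx": 2.1, "ty": -3.5, "tz": 0, "ax": 0, "ay": 0, "az": 0},
    {"grip": 1, "tx": 2.7, "ty": -3.5, "tz": 0, "ax": 0, "ay": 0, "az": 0},
    {"grip": 1, "tx": 3.3, "ty": -3.5, "tz": 0, "ax": 0, "ay": 0, "az": 0},
    {"grip": 1, "tx": 3.9, "ty": -3.4, "tz": 0, "ax": 0, "ay": 0, "az": 0},
    {"grip": 1, "tx": 4.3, "ty": -3.2, "tz": 0, "ax": 0, "ay": 0, "az": 0},
    {"grip": 1, "tx": 4.6, "ty": -3.0, "tz": 0, "ax": 0, "ay": 0, "az": 0},
    {"grip": 1, "tx": 4.9, "ty": -2.7, "tz": 0, "ax": 0, "ay": 0, "az": 0},
    {"grip": 1, "tx": 5.1, "ty": -2.3, "tz": 0, "ax": 0, "ay": 0, "az": 0},
    {"grip": 1, "tx": 5.3, "ty": -1.9, "tz": 0, "ax": 0, "ay": 0, "az": 0},
    {"grip": 1, "tx": 5.4, "ty": -1.4, "tz": 0, "ax": 0, "ay": 0, "az": 0},
    {"grip": 1, "tx": 5.5, "ty": -0.8, "tz": 0, "ax": 0, "ay": 0, "az": 0},
    {"grip": 1, "tx": 5.5, "ty": 0, "tz": 0, "ax": 0, "ay": 0, "az": 0}
  ]
}}

```text
time_s: 13.9
tool_pos: [0.5474, -0.0154, 0.0604]
eef_rot: [0.732, 0.681, -0.0, -0.0]
ft_force: [-1.1, -0.7, 0.4]
finger_gap: 0.0004
```

Run:
```python
from workcell import bot
from h import *
s=bot.observe();state(s)
p=bot.grab_frame('top'); b=(155,240,250,360); cv2.imwrite('pics/top7z.png',cv2.resize(p['img'][b[0]:b[1],b[2]:b[3]],None,fx=5,fy=5,interpolation=cv2.INTER_CUBIC))
p=bot.grab_frame('side'); b=(140,230,270,360); cv2.imwrite('pics/side7z.png',cv2.resize(p['img'][b[0]:b[1],b[2]:b[3]],None,fx=6,fy=6,interpolation=cv2.INTER_CUBIC))
```

```text
t 13.9 guide [27.8 -0.4 60.4] F_guide [-0.78  1.05  0.41] gap 0.0004 tz yaw 1.0 0.0002
```

View pics/side7z.png

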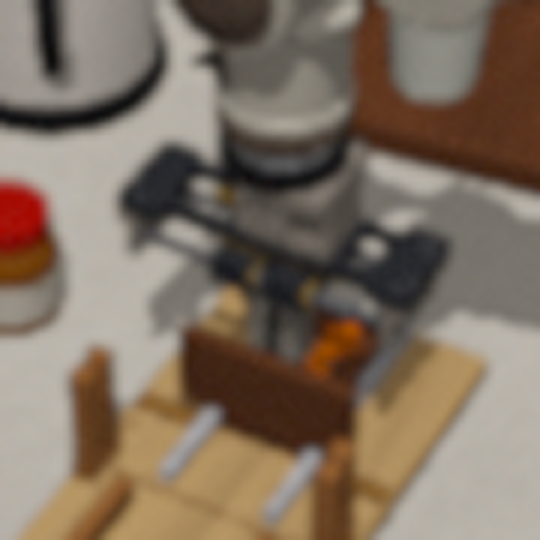

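View pics/top7z.png

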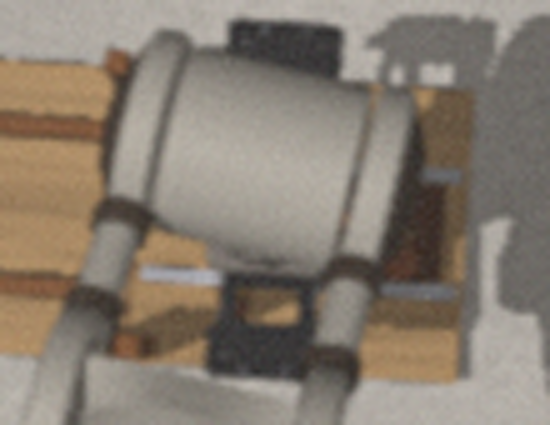

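>>> {"method": "drive_tool", "body": {
  "moves": [
    {"grip": 1, "tx": 0, "ty": 0.8, "tz": 0, "ax": 0, "ay": 0, "az": 0},
    {"grip": 1, "tx": -0.1, "ty": 1.4, "tz": 0, "ax": 0, "ay": 0, "az": 0},
    {"grip": 1, "tx": -0.2, "ty": 1.9, "tz": 0, "ax": 0, "ay": 0, "az": 0},
    {"grip": 1, "tx": -0.4, "ty": 2.3, "tz": 0, "ax": 0, "ay": 0, "az": 0},
    {"grip": 1, "tx": -0.6, "ty": 2.7, "tz": 0, "ax": 0, "ay": 0, "az": 0},
    {"grip": 1, "tx": -0.9, "ty": 3.0, "tz": 0, "ax": 0, "ay": 0, "az": 0},
    {"grip": 1, "tx": -1.2, "ty": 3.2, "tz": 0, "ax": 0, "ay": 0, "az": 0},
    {"grip": 1, "tx": -1.6, "ty": 3.4, "tz": 0, "ax": 0, "ay": 0, "az": 0},
    {"grip": 1, "tx": -2.1, "ty": 3.5, "tz": 0, "ax": 0, "ay": 0, "az": 0},
    {"grip": 1, "tx": -2.7, "ty": 3.5, "tz": 0, "ax": 0, "ay": 0, "az": 0},
    {"grip": 1, "tx": -3.3, "ty": 3.5, "tz": 0, "ax": 0, "ay": 0, "az": 0},
    {"grip": 1, "tx": -3.9, "ty": 3.4, "tz": 0.05, "ax": 0, "ay": 0, "az": 0},
    {"grip": 1, "tx": -4.3, "ty": 3.2, "tz": 0.1, "ax": 0, "ay": 0, "az": 0},
    {"grip": 1, "tx": -4.6, "ty": 3.0, "tz": 0.1, "ax": 0, "ay": 0, "az": 0},
    {"grip": 1, "tx": -4.9, "ty": 2.7, "tz": 0.1, "ax": 0, "ay": 0, "az": 0},
    {"grip": 1, "tx": -5.1, "ty": 2.3, "tz": 0.1, "ax": 0, "ay": 0, "az": 0},
    {"grip": 1, "tx": -5.3, "ty": 1.9, "tz": 0.1, "ax": 0, "ay": 0, "az": 0},
    {"grip": 1, "tx": -5.4, "ty": 1.4, "tz": 0.1, "ax": 0, "ay": 0, "az": 0},
    {"grip": 1, "tx": -5.5, "ty": 0.8, "tz": 0.1, "ax": 0, "ay": 0, "az": 0},
    {"grip": 1, "tx": -5.5, "ty": 0, "tz": 0.1, "ax": 0, "ay": 0, "az": 0}
  ]
}}

```text
time_s: 15.67
tool_pos: [0.543, -0.0707, 0.0598]
eef_rot: [0.732, 0.681, 0.0, 0.0]
ft_force: [1.1, -0.6, -0.2]
finger_gap: 0.0006
```

Run:
```python
from workcell import bot
from h import *
s=bot.observe();state(s)
p=bot.grab_frame('side'); b=(140,230,270,360); cv2.imwrite('pics/side8z.png',cv2.resize(p['img'][b[0]:b[1],b[2]:b[3]],None,fx=6,fy=6,interpolation=cv2.INTER_CUBIC))
p=bot.grab_frame('top'); b=(155,240,250,360); cv2.imwrite('pics/top8z.png',cv2.resize(p['img'][b[0]:b[1],b[2]:b[3]],None,fx=5,fy=5,interpolation=cv2.INTER_CUBIC))
```

```text
t 15.67 guide [-27.7  -0.1  59.8] F_guide [-0.52 -1.17 -0.22] gap 0.0006 tz yaw 1.0 0.0004
```

View pics/side8z.png

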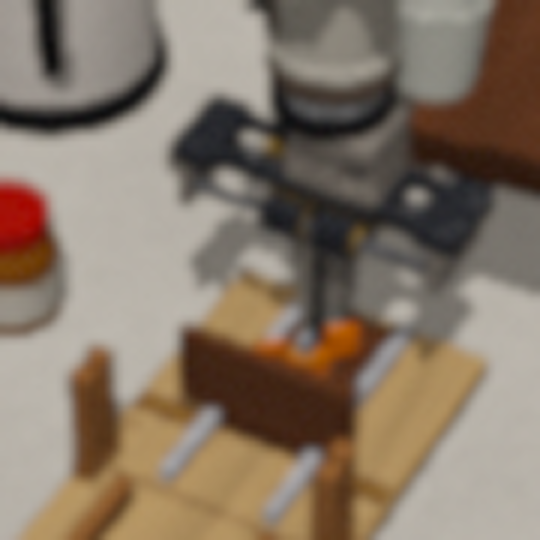

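View pics/top8z.png

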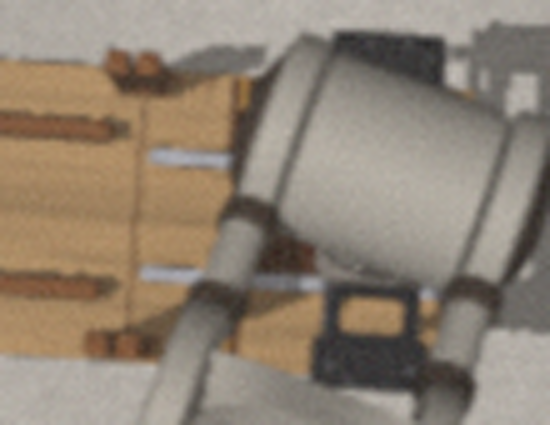

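>>> {"method": "drive_tool", "body": {
  "moves": [
    {"grip": 1, "tx": 0.03, "ty": -0.9, "tz": 0, "ax": 0, "ay": 0, "az": 0},
    {"grip": 1, "tx": 0.1, "ty": -1.5, "tz": 0, "ax": 0, "ay": 0, "az": 0},
    {"grip": 1, "tx": 0.2, "ty": -2.0, "tz": 0, "ax": 0, "ay": 0, "az": 0},
    {"grip": 1, "tx": 0.4, "ty": -2.4, "tz": 0, "ax": 0, "ay": 0, "az": 0},
    {"grip": 1, "tx": 0.6, "ty": -2.8, "tz": 0, "ax": 0, "ay": 0, "az": 0},
    {"grip": 1, "tx": 0.9, "ty": -3.1, "tz": 0, "ax": 0, "ay": 0, "az": 0},
    {"grip": 1, "tx": 1.2, "ty": -3.3, "tz": 0, "ax": 0, "ay": 0, "az": 0},
    {"grip": 1, "tx": 1.6, "ty": -3.5, "tz": 0, "ax": 0, "ay": 0, "az": 0},
    {"grip": 1, "tx": 2.1, "ty": -3.5, "tz": 0, "ax": 0, "ay": 0, "az": 0},
    {"grip": 1, "tx": 2.7, "ty": -3.5, "tz": 0, "ax": 0, "ay": 0, "az": 0},
    {"grip": 1, "tx": 3.3, "ty": -3.5, "tz": 0, "ax": 0, "ay": 0, "az": 0},
    {"grip": 1, "tx": 3.9, "ty": -3.4, "tz": 0.05, "ax": 0, "ay": 0, "az": 0},
    {"grip": 1, "tx": 4.3, "ty": -3.2, "tz": 0.1, "ax": 0, "ay": 0, "az": 0},
    {"grip": 1, "tx": 4.6, "ty": -3.0, "tz": 0.1, "ax": 0, "ay": 0, "az": 0},
    {"grip": 1, "tx": 4.9, "ty": -2.7, "tz": 0.1, "ax": 0, "ay": 0, "az": 0},
    {"grip": 1, "tx": 5.1, "ty": -2.3, "tz": 0.1, "ax": 0, "ay": 0, "az": 0},
    {"grip": 1, "tx": 5.3, "ty": -1.9, "tz": 0.1, "ax": 0, "ay": 0, "az": 0},
    {"grip": 1, "tx": 5.4, "ty": -1.4, "tz": 0.1, "ax": 0, "ay": 0, "az": 0},
    {"grip": 1, "tx": 5.5, "ty": -0.8, "tz": 0.1, "ax": 0, "ay": 0, "az": 0},
    {"grip": 1, "tx": 5.5, "ty": 0, "tz": 0.1, "ax": 0, "ay": 0, "az": 0}
  ]
}}

```text
time_s: 17.43
tool_pos: [0.5474, -0.0154, 0.0584]
eef_rot: [0.732, 0.681, -0.0, -0.0]
ft_force: [-0.2, 0.0, 0.5]
finger_gap: 0.0004
```

Run:
```python
from workcell import bot
from h import *
import pickle
s=bot.observe();state(s)
p=bot.grab_frame('side'); pickle.dump(p,open('side9.pkl','wb')); b=(140,230,270,360); cv2.imwrite('pics/side9z.png',cv2.resize(p['img'][b[0]:b[1],b[2]:b[3]],None,fx=6,fy=6,interpolation=cv2.INTER_CUBIC))
```

```text
t 17.43 guide [27.8 -0.5 58.4] F_guide [0.03 0.2  0.47] gap 0.0004 tz yaw 1.0 0.0003
```

View pics/side9z.png

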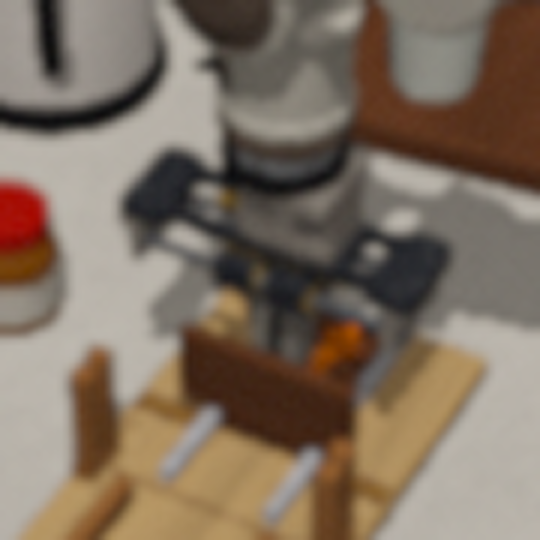

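>>> {"method": "drive_tool", "body": {
  "moves": [
    {"grip": 1, "tx": 0, "ty": 0.7, "tz": 0, "ax": 0, "ay": 0, "az": 0},
    {"grip": 1, "tx": 0, "ty": 1.4, "tz": 0, "ax": 0, "ay": 0, "az": 0},
    {"grip": 1, "tx": 0, "ty": 2.1, "tz": 0, "ax": 0, "ay": 0, "az": 0},
    {"grip": 1, "tx": 0, "ty": 2.8, "tz": 0, "ax": 0, "ay": 0, "az": 0},
    {"grip": 1, "tx": 0, "ty": 3.5, "tz": 0, "ax": 0, "ay": 0, "az": 0},
    {"grip": 1, "tx": 0, "ty": 4.0, "tz": 0, "ax": 0, "ay": 0, "az": 0},
    {"grip": 1, "tx": -0.2, "ty": 4.2, "tz": 0, "ax": 0, "ay": 0, "az": 0},
    {"grip": 1, "tx": -0.5, "ty": 4.2, "tz": 0, "ax": 0, "ay": 0, "az": 0},
    {"grip": 1, "tx": -0.8, "ty": 4.2, "tz": 0, "ax": 0, "ay": 0, "az": 0},
    {"grip": 1, "tx": -1.1, "ty": 4.2, "tz": 0, "ax": 0, "ay": 0, "az": 0},
    {"grip": 1, "tx": -1.4, "ty": 4.2, "tz": 0, "ax": 0, "ay": 0, "az": 0},
    {"grip": 1, "tx": -1.6, "ty": 4.2, "tz": 0, "ax": 0, "ay": 0, "az": 0},
    {"grip": 1, "tx": -1.7, "ty": 4.2, "tz": 0, "ax": 0, "ay": 0, "az": 0},
    {"grip": 1, "tx": -1.7, "ty": 4.2, "tz": 0, "ax": 0, "ay": 0, "az": 0}
  ]
}}

```text
time_s: 18.65
tool_pos: [0.5876, -0.036, 0.0586]
eef_rot: [0.732, 0.681, -0.0, -0.0]
ft_force: [0.1, -0.7, 0.1]
finger_gap: 0.0005
```

```bash
cat > st.py <<'E'
from workcell import bot
from h import *
import time
state(bot.observe())
E
python3 st.py
```

```text
t 18.65 guide [ 10.2 -42.1  58.6] F_guide [-0.64 -0.15  0.07] gap 0.0005 tz yaw 1.0 -0.0001
```

>>> {"method": "drive_tool", "body": {
  "moves": [
    {"grip": 1, "tx": -0.1, "ty": 0, "tz": 0, "ax": 0, "ay": 0, "az": 0},
    {"grip": 1, "tx": -0.2, "ty": 0, "tz": 0, "ax": 0, "ay": 0, "az": 0},
    {"grip": 1, "tx": -0.3, "ty": 0, "tz": 0, "ax": 0, "ay": 0, "az": 0}
  ]
}}

```text
time_s: 18.9
tool_pos: [0.5874, -0.0385, 0.0585]
eef_rot: [0.732, 0.681, -0.0, -0.0]
ft_force: [0.1, 1.4, -0.0]
finger_gap: 0.0005
```

```bash
python3 st.py
```

```text
t 18.9 guide [  7.6 -42.1  58.5] F_guide [ 1.45 -0.02 -0.05] gap 0.0005 tz yaw 1.0 0.0004
```

>>> {"method": "drive_tool", "body": {
  "moves": [
    {"grip": 1, "tx": -0.1, "ty": 0, "tz": 0, "ax": 0, "ay": 0, "az": 0},
    {"grip": 1, "tx": -0.2, "ty": 0, "tz": 0, "ax": 0, "ay": 0, "az": 0},
    {"grip": 1, "tx": -0.3, "ty": 0, "tz": 0, "ax": 0, "ay": 0, "az": 0}
  ]
}}

```text
time_s: 19.15
tool_pos: [0.5872, -0.0416, 0.0585]
eef_rot: [0.732, 0.681, -0.0, -0.0]
ft_force: [0.2, 0.5, 0.0]
finger_gap: 0.0005
```

```bash
python3 st.py
```

```text
t 19.15 guide [  4.5 -42.1  58.5] F_guide [ 0.53 -0.17  0.03] gap 0.0005 tz yaw 1.0 0.0003
```

>>> {"method": "drive_tool", "body": {
  "moves": [
    {"grip": 1, "tx": -0.1, "ty": 0, "tz": 0, "ax": 0, "ay": 0, "az": 0},
    {"grip": 1, "tx": -0.2, "ty": 0, "tz": 0, "ax": 0, "ay": 0, "az": 0},
    {"grip": 1, "tx": -0.2, "ty": 0, "tz": 0, "ax": 0, "ay": 0, "az": 0}
  ]
}}

```text
time_s: 19.4
tool_pos: [0.5872, -0.0438, 0.0586]
eef_rot: [0.732, 0.681, -0.0, 0.0]
ft_force: [-0.3, -0.3, -0.1]
finger_gap: 0.0004
```

```bash
python3 st.py
```

```text
t 19.4 guide [  2.4 -42.3  58.6] F_guide [-0.32  0.31 -0.07] gap 0.0004 tz yaw 1.0 0.0001
```

>>> {"method": "drive_tool", "body": {
  "moves": [
    {"grip": 1, "tx": -0.1, "ty": 0, "tz": 0, "ax": 0, "ay": 0, "az": 0},
    {"grip": 1, "tx": -0.2, "ty": 0, "tz": 0, "ax": 0, "ay": 0, "az": 0},
    {"grip": 1, "tx": -0.3, "ty": 0, "tz": 0, "ax": 0, "ay": 0, "az": 0},
    {"grip": 1, "tx": -0.4, "ty": 0, "tz": 0, "ax": 0, "ay": 0, "az": 0}
  ]
}}

```text
time_s: 19.73
tool_pos: [0.587, -0.0477, 0.0586]
eef_rot: [0.732, 0.681, 0.0, 0.0]
ft_force: [0.1, 0.9, 0.7]
finger_gap: 0.0003
```

```bash
python3 st.py
```

```text
t 19.73 guide [ -1.5 -42.3  58.6] F_guide [ 0.92 -0.05  0.71] gap 0.0003 tz yaw 1.0 0.0003
```

>>> {"method": "drive_tool", "body": {
  "moves": [
    {"grip": 1, "tx": -0.1, "ty": 0, "tz": 0, "ax": 0, "ay": 0, "az": 0},
    {"grip": 1, "tx": -0.2, "ty": 0, "tz": 0, "ax": 0, "ay": 0, "az": 0},
    {"grip": 1, "tx": -0.3, "ty": 0, "tz": 0, "ax": 0, "ay": 0, "az": 0},
    {"grip": 1, "tx": -0.4, "ty": 0, "tz": 0, "ax": 0, "ay": 0, "az": 0}
  ]
}}

```text
time_s: 20.07
tool_pos: [0.5867, -0.0517, 0.0586]
eef_rot: [0.732, 0.681, 0.0, 0.0]
ft_force: [-0.7, 0.1, -0.9]
finger_gap: 0.0005
```

```bash
python3 st.py
python3 - <<'E'
from workcell import bot
from h import *
p=bot.grab_frame('side'); b=(140,230,270,360); cv2.imwrite('pics/side10z.png',cv2.resize(p['img'][b[0]:b[1],b[2]:b[3]],None,fx=6,fy=6,interpolation=cv2.INTER_CUBIC))
print([(w2g(d['centre']).round(1).tolist(),round(float(d['conf']),2)) for d in bot.mark_of('wingnut',p)[:3]])
E
```

```text
t 20.07 guide [ -5.5 -42.3  58.6] F_guide [ 0.06  0.66 -0.92] gap 0.0005 tz yaw 1.0 0.0003
[([-1.3, 3.1, 31.7], 0.57)]
```

View pics/side10z.png

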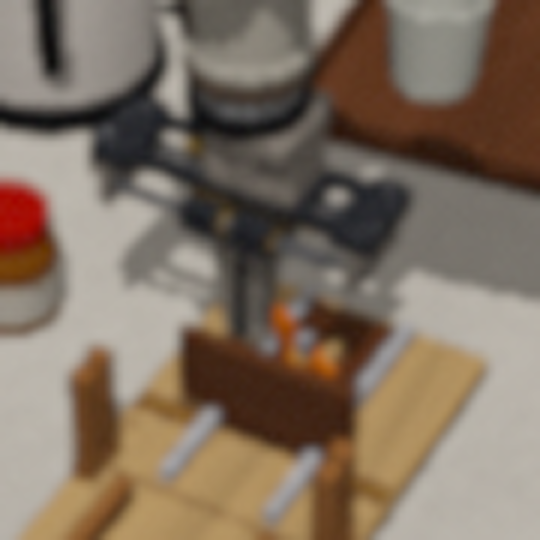

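>>> {"method": "drive_tool", "body": {
  "moves": [
    {"grip": 1, "tx": -0.6, "ty": -0.2, "tz": 0, "ax": 0, "ay": 0, "az": 0},
    {"grip": 1, "tx": -1.1, "ty": -0.5, "tz": 0, "ax": 0, "ay": 0, "az": 0},
    {"grip": 1, "tx": -1.6, "ty": -1.0, "tz": 0, "ax": 0, "ay": 0, "az": 0},
    {"grip": 1, "tx": -2.0, "ty": -1.6, "tz": 0, "ax": 0, "ay": 0, "az": 0},
    {"grip": 1, "tx": -2.2, "ty": -2.3, "tz": 0.05, "ax": 0, "ay": 0, "az": 0},
    {"grip": 1, "tx": -2.2, "ty": -3.0, "tz": 0.1, "ax": 0, "ay": 0, "az": 0},
    {"grip": 1, "tx": -2.2, "ty": -3.7, "tz": 0.1, "ax": 0, "ay": 0, "az": 0},
    {"grip": 1, "tx": -2.2, "ty": -4.4, "tz": 0.1, "ax": 0, "ay": 0, "az": 0},
    {"grip": 1, "tx": -2.2, "ty": -5.1, "tz": 0.1, "ax": 0, "ay": 0, "az": 0},
    {"grip": 1, "tx": -2.2, "ty": -5.8, "tz": 0.1, "ax": 0, "ay": 0, "az": 0},
    {"grip": 1, "tx": -2.2, "ty": -6.5, "tz": 0.1, "ax": 0, "ay": 0, "az": 0},
    {"grip": 1, "tx": -2.2, "ty": -7.2, "tz": 0.1, "ax": 0, "ay": 0, "az": 0},
    {"grip": 1, "tx": -2.2, "ty": -7.9, "tz": 0.1, "ax": 0, "ay": 0, "az": 0},
    {"grip": 1, "tx": -2.1, "ty": -8.4, "tz": 0.1, "ax": 0, "ay": 0, "az": 0},
    {"grip": 1, "tx": -1.8, "ty": -8.4, "tz": 0.1, "ax": 0, "ay": 0, "az": 0},
    {"grip": 1, "tx": -1.5, "ty": -8.4, "tz": 0.1, "ax": 0, "ay": 0, "az": 0},
    {"grip": 1, "tx": -1.2, "ty": -8.4, "tz": 0.1, "ax": 0, "ay": 0, "az": 0},
    {"grip": 1, "tx": -0.9, "ty": -8.4, "tz": 0.1, "ax": 0, "ay": 0, "az": 0},
    {"grip": 1, "tx": -0.9, "ty": -8.4, "tz": 0.1, "ax": 0, "ay": 0, "az": 0}
  ]
}}

```text
time_s: 21.75
tool_pos: [0.5025, -0.0538, 0.0576]
eef_rot: [0.732, 0.681, 0.0, -0.0]
ft_force: [0.2, -0.0, -0.8]
finger_gap: 0.0004
```

```bash
python3 st.py
python3 - <<'E'
from workcell import bot
from h import *
p=bot.grab_frame('side'); b=(140,230,270,360); cv2.imwrite('pics/side11z.png',cv2.resize(p['img'][b[0]:b[1],b[2]:b[3]],None,fx=6,fy=6,interpolation=cv2.INTER_CUBIC))
print([(w2g(d['centre']).round(1).tolist(),round(float(d['conf']),2)) for d in bot.mark_of('wingnut',p)[:3]])
E
```

```text
t 21.75 guide [-13.8  41.6  57.6] F_guide [ 0.02 -0.23 -0.78] gap 0.0004 tz yaw 1.0 0.001
[([-0.8, 1.8, 29.3], 0.46)]
```

View pics/side11z.png

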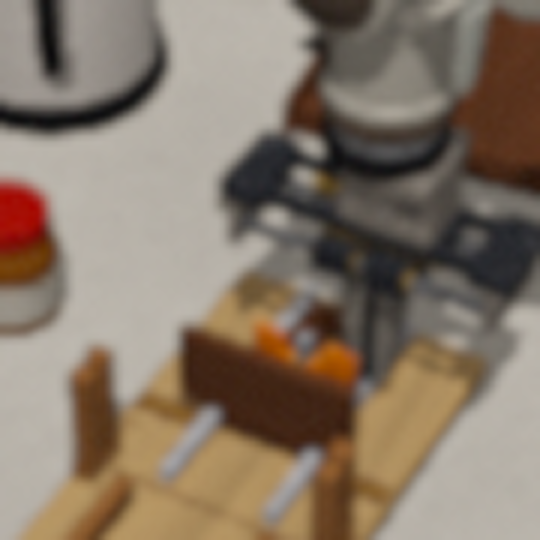

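>>> {"method": "drive_tool", "body": {
  "moves": [
    {"grip": 1, "tx": 0.1, "ty": 0, "tz": 0, "ax": 0, "ay": 0, "az": 0},
    {"grip": 1, "tx": 0.2, "ty": 0, "tz": 0, "ax": 0, "ay": 0, "az": 0},
    {"grip": 1, "tx": 0.3, "ty": 0, "tz": 0, "ax": 0, "ay": 0, "az": 0},
    {"grip": 1, "tx": 0.3, "ty": 0, "tz": 0, "ax": 0, "ay": 0, "az": 0}
  ]
}}

```text
time_s: 22.18
tool_pos: [0.5025, -0.0515, 0.0576]
eef_rot: [0.732, 0.681, -0.0, 0.0]
ft_force: [0.2, -0.5, 0.8]
finger_gap: 0.0004
```

```bash
python3 st.py
```

```text
t 22.18 guide [-11.4  41.7  57.6] F_guide [-0.53 -0.24  0.84] gap 0.0004 tz yaw 1.0 0.0003
```

>>> {"method": "drive_tool", "body": {
  "moves": [
    {"grip": 1, "tx": 0.1, "ty": 0, "tz": 0, "ax": 0, "ay": 0, "az": 0},
    {"grip": 1, "tx": 0.2, "ty": 0, "tz": 0, "ax": 0, "ay": 0, "az": 0},
    {"grip": 1, "tx": 0.2, "ty": 0, "tz": 0, "ax": 0, "ay": 0, "az": 0}
  ]
}}

```text
time_s: 22.43
tool_pos: [0.5026, -0.0495, 0.0576]
eef_rot: [0.732, 0.681, -0.0, 0.0]
ft_force: [-0.1, -0.8, 0.7]
finger_gap: 0.0003
```

```bash
python3 st.py
```

```text
t 22.43 guide [-9.4 41.7 57.6] F_guide [-0.82 -0.    0.73] gap 0.0003 tz yaw 1.0 0.0003
```

>>> {"method": "drive_tool", "body": {
  "moves": [
    {"grip": 1, "tx": 0.1, "ty": 0, "tz": 0, "ax": 0, "ay": 0, "az": 0},
    {"grip": 1, "tx": 0.2, "ty": 0, "tz": 0, "ax": 0, "ay": 0, "az": 0},
    {"grip": 1, "tx": 0.2, "ty": 0, "tz": 0, "ax": 0, "ay": 0, "az": 0}
  ]
}}

```text
time_s: 22.68
tool_pos: [0.5028, -0.0475, 0.0576]
eef_rot: [0.732, 0.681, 0.0, 0.0]
ft_force: [0.5, -2.6, -0.5]
finger_gap: 0.0006
```

```bash
python3 st.py
```

```text
t 22.68 guide [-7.4 41.7 57.6] F_guide [-2.61 -0.7  -0.45] gap 0.0006 tz yaw 1.0 0.0004
```

>>> {"method": "drive_tool", "body": {
  "moves": [
    {"grip": 1, "tx": 0.1, "ty": 0, "tz": 0, "ax": 0, "ay": 0, "az": 0},
    {"grip": 1, "tx": 0.2, "ty": 0, "tz": 0, "ax": 0, "ay": 0, "az": 0},
    {"grip": 1, "tx": 0.2, "ty": 0, "tz": 0, "ax": 0, "ay": 0, "az": 0}
  ]
}}

```text
time_s: 22.93
tool_pos: [0.5031, -0.0455, 0.0577]
eef_rot: [0.732, 0.681, 0.0, 0.0]
ft_force: [0.8, -2.4, -0.8]
finger_gap: 0.0003
```

```bash
python3 st.py
```

```text
t 22.93 guide [-5.5 41.6 57.7] F_guide [-2.33 -0.96 -0.79] gap 0.0003 tz yaw 1.0 0.0004
```

>>> {"method": "drive_tool", "body": {
  "moves": [
    {"grip": 1, "tx": 0.1, "ty": 0, "tz": 0, "ax": 0, "ay": 0, "az": 0},
    {"grip": 1, "tx": 0.2, "ty": 0, "tz": 0, "ax": 0, "ay": 0, "az": 0},
    {"grip": 1, "tx": 0.2, "ty": 0, "tz": 0, "ax": 0, "ay": 0, "az": 0}
  ]
}}

```text
time_s: 23.18
tool_pos: [0.5032, -0.0435, 0.0577]
eef_rot: [0.732, 0.681, 0.0, 0.0]
ft_force: [0.4, -2.5, 0.1]
finger_gap: 0.0004
```

```bash
python3 st.py
```

```text
t 23.18 guide [-3.4 41.6 57.7] F_guide [-2.43 -0.61  0.14] gap 0.0004 tz yaw 1.0 0.0004
```

>>> {"method": "drive_tool", "body": {
  "moves": [
    {"grip": 1, "tx": 0.1, "ty": 0, "tz": 0, "ax": 0, "ay": 0, "az": 0},
    {"grip": 1, "tx": 0.2, "ty": 0, "tz": 0, "ax": 0, "ay": 0, "az": 0},
    {"grip": 1, "tx": 0.3, "ty": 0, "tz": 0, "ax": 0, "ay": 0, "az": 0},
    {"grip": 1, "tx": 0.3, "ty": 0, "tz": 0, "ax": 0, "ay": 0, "az": 0}
  ]
}}

```text
time_s: 23.52
tool_pos: [0.5033, -0.0405, 0.0577]
eef_rot: [0.732, 0.681, -0.0, 0.0]
ft_force: [0.2, -3.0, 0.5]
finger_gap: 0.0005
```

```bash
python3 st.py
```

```text
t 23.52 guide [-0.4 41.7 57.7] F_guide [-2.93 -0.45  0.51] gap 0.0005 tz yaw 1.0 0.0004
```

>>> {"method": "drive_tool", "body": {
  "moves": [
    {"grip": 1, "tx": 0.1, "ty": 0, "tz": 0, "ax": 0, "ay": 0, "az": 0},
    {"grip": 1, "tx": 0.2, "ty": 0, "tz": 0, "ax": 0, "ay": 0, "az": 0},
    {"grip": 1, "tx": 0.2, "ty": 0, "tz": 0, "ax": 0, "ay": 0, "az": 0}
  ]
}}

```text
time_s: 23.77
tool_pos: [0.5034, -0.0385, 0.0576]
eef_rot: [0.732, 0.681, -0.0, 0.0]
ft_force: [0.6, -3.9, 0.3]
finger_gap: 0.0008
```

```bash
python3 st.py
```

```text
t 23.77 guide [ 1.6 41.7 57.6] F_guide [-3.86 -0.86  0.26] gap 0.0008 tz yaw 1.0 0.0004
```

>>> {"method": "drive_tool", "body": {
  "moves": [
    {"grip": 1, "tx": 0.1, "ty": 0, "tz": 0, "ax": 0, "ay": 0, "az": 0},
    {"grip": 1, "tx": 0.2, "ty": 0, "tz": 0, "ax": 0, "ay": 0, "az": 0},
    {"grip": 1, "tx": 0.2, "ty": 0, "tz": 0, "ax": 0, "ay": 0, "az": 0}
  ]
}}

```text
time_s: 24.02
tool_pos: [0.5035, -0.0364, 0.0576]
eef_rot: [0.732, 0.681, -0.0, -0.0]
ft_force: [-0.0, -4.1, 0.9]
finger_gap: 0.0005
```

```bash
python3 st.py
```

```text
t 24.02 guide [ 3.6 41.8 57.6] F_guide [-4.06 -0.28  0.9 ] gap 0.0005 tz yaw 1.0 0.0004
```

>>> {"method": "drive_tool", "body": {
  "moves": [
    {"grip": 1, "tx": 0.1, "ty": 0, "tz": 0, "ax": 0, "ay": 0, "az": 0},
    {"grip": 1, "tx": 0.2, "ty": 0, "tz": 0, "ax": 0, "ay": 0, "az": 0},
    {"grip": 1, "tx": 0.2, "ty": 0, "tz": 0, "ax": 0, "ay": 0, "az": 0}
  ]
}}

```text
time_s: 24.27
tool_pos: [0.5036, -0.0344, 0.0575]
eef_rot: [0.732, 0.681, -0.0, -0.0]
ft_force: [0.6, -3.9, 0.8]
finger_gap: 0.0006
```

```bash
python3 st.py
```

```text
t 24.27 guide [ 5.7 41.9 57.5] F_guide [-3.82 -0.84  0.82] gap 0.0006 tz yaw 1.0 0.0004
```

>>> {"method": "drive_tool", "body": {
  "moves": [
    {"grip": 1, "tx": 0.08, "ty": 0.06, "tz": 0, "ax": 0, "ay": 0, "az": 0},
    {"grip": 1, "tx": 0.16, "ty": 0.12, "tz": 0, "ax": 0, "ay": 0, "az": 0},
    {"grip": 1, "tx": 0.16, "ty": 0.12, "tz": 0, "ax": 0, "ay": 0, "az": 0}
  ]
}}

```text
time_s: 24.52
tool_pos: [0.5047, -0.0328, 0.0575]
eef_rot: [0.732, 0.681, -0.0, -0.0]
ft_force: [-1.3, -3.9, 1.1]
finger_gap: 0.0002
```

```bash
python3 st.py
```

```text
t 24.52 guide [ 7.3 40.8 57.5] F_guide [-4.02  1.05  1.11] gap 0.0002 tz yaw 1.0 0.0004
```

>>> {"method": "drive_tool", "body": {
  "moves": [
    {"grip": 1, "tx": 0.08, "ty": 0.06, "tz": 0, "ax": 0, "ay": 0, "az": 0},
    {"grip": 1, "tx": 0.16, "ty": 0.12, "tz": 0, "ax": 0, "ay": 0, "az": 0},
    {"grip": 1, "tx": 0.16, "ty": 0.12, "tz": 0, "ax": 0, "ay": 0, "az": 0}
  ]
}}

```text
time_s: 24.77
tool_pos: [0.506, -0.0313, 0.0574]
eef_rot: [0.732, 0.681, -0.0, -0.0]
ft_force: [-2.7, -2.8, 1.8]
finger_gap: 0.0005
```

```bash
python3 st.py
```

```text
t 24.77 guide [ 9.  39.7 57.4] F_guide [-3.02  2.44  1.77] gap 0.0005 tz yaw 1.0 0.0004
```

>>> {"method": "drive_tool", "body": {
  "moves": [
    {"grip": 1, "tx": 0.07, "ty": 0.08, "tz": 0, "ax": 0, "ay": 0, "az": 0},
    {"grip": 1, "tx": 0.14, "ty": 0.16, "tz": 0, "ax": 0, "ay": 0, "az": 0},
    {"grip": 1, "tx": 0.14, "ty": 0.16, "tz": 0, "ax": 0, "ay": 0, "az": 0}
  ]
}}

```text
time_s: 25.02
tool_pos: [0.5074, -0.0298, 0.0574]
eef_rot: [0.732, 0.681, -0.0, -0.001]
ft_force: [-3.8, -3.5, 3.6]
finger_gap: 0.0006
```

```bash
python3 st.py
```

```text
t 25.02 guide [10.5 38.4 57.4] F_guide [-3.79  3.49  3.62] gap 0.0006 tz yaw 1.0 0.0005
```

>>> {"method": "drive_tool", "body": {
  "moves": [
    {"grip": 1, "tx": 0.07, "ty": 0.08, "tz": 0, "ax": 0, "ay": 0, "az": 0},
    {"grip": 1, "tx": 0.14, "ty": 0.16, "tz": 0, "ax": 0, "ay": 0, "az": 0},
    {"grip": 1, "tx": 0.14, "ty": 0.16, "tz": 0, "ax": 0, "ay": 0, "az": 0}
  ]
}}

```text
time_s: 25.27
tool_pos: [0.5088, -0.0285, 0.0573]
eef_rot: [0.732, 0.681, -0.001, -0.001]
ft_force: [-4.2, -4.1, 3.8]
finger_gap: 0.0007
```

```bash
python3 st.py
```

```text
t 25.27 guide [12.  37.1 57.3] F_guide [-4.41  3.91  3.84] gap 0.0007 tz yaw 1.0 0.0005
```

Snug: about -0.97 rad by geometry and 5.9 N on the wing. I'll back off against the stroke, rise, then clear the view.

>>> {"method": "drive_tool", "body": {
  "moves": [
    {"grip": 1, "tx": -0.2, "ty": -0.2, "tz": 0, "ax": 0, "ay": 0, "az": 0},
    {"grip": 1, "tx": -0.6, "ty": -0.6, "tz": 0, "ax": 0, "ay": 0, "az": 0},
    {"grip": 1, "tx": -1.2, "ty": -1, "tz": 0, "ax": 0, "ay": 0, "az": 0},
    {"grip": 1, "tx": -2.0, "ty": -1.2, "tz": 0, "ax": 0, "ay": 0, "az": 0},
    {"grip": 1, "tx": -2.5, "ty": -1.2, "tz": -0.4, "ax": 0, "ay": 0, "az": 0},
    {"grip": 1, "tx": -2.5, "ty": -1.2, "tz": -2, "ax": 0, "ay": 0, "az": 0},
    {"grip": 1, "tx": -2.5, "ty": -1.2, "tz": -4.5, "ax": 0, "ay": 0, "az": 0},
    {"grip": 1, "tx": -2.5, "ty": -1.2, "tz": -7, "ax": 0, "ay": 0, "az": 0},
    {"grip": 1, "tx": -2.5, "ty": -1.2, "tz": -9, "ax": 0, "ay": 0, "az": 0},
    {"grip": 1, "tx": -2.5, "ty": -1.2, "tz": -9.5, "ax": 0, "ay": 0, "az": 0},
    {"grip": 1, "tx": -1, "ty": 0, "tz": -9.5, "ax": 0, "ay": 0, "az": 0},
    {"grip": 1, "tx": 2, "ty": 1.5, "tz": -9.5, "ax": 0, "ay": 0, "az": 0},
    {"grip": 1, "tx": 5, "ty": 3, "tz": -9.5, "ax": 0, "ay": 0, "az": 0},
    {"grip": 1, "tx": 8, "ty": 3.7, "tz": -9.5, "ax": 0, "ay": 0, "az": 0},
    {"grip": 1, "tx": 11, "ty": 3.7, "tz": -9.5, "ax": 0, "ay": 0, "az": 0},
    {"grip": 1, "tx": 14, "ty": 3.7, "tz": -9.5, "ax": 0, "ay": 0, "az": 0},
    {"grip": 1, "tx": 17, "ty": 3.7, "tz": -9.5, "ax": 0, "ay": 0, "az": 0},
    {"grip": 1, "tx": 19, "ty": 3.7, "tz": -9.5, "ax": 0, "ay": 0, "az": 0},
    {"grip": 1, "tx": 20, "ty": 3.7, "tz": -9.5, "ax": 0, "ay": 0, "az": 0},
    {"grip": 1, "tx": 20, "ty": 3.7, "tz": -9.5, "ax": 0, "ay": 0, "az": 0}
  ]
}}

```text
time_s: 26.93
tool_pos: [0.5606, 0.1692, 0.1517]
eef_rot: [0.731, 0.682, -0.0, -0.0]
ft_force: [-0.8, 0.5, 0.3]
finger_gap: 0.0005
```

```bash
python3 meas.py 12;  python3 - <<'E'
import pickle
from h import *
p=pickle.load(open('top12.pkl','rb'))
for z in(52,64):
    xs,ys,I=rect(p,z,-50,50,-50,50); h=cv2.cvtColor(I,cv2.COLOR_BGR2HSV)
    m=((h[...,0]<12)&(h[...,1]>150)&(h[...,2]>90))
    m=cv2.morphologyEx(m.astype(np.uint8),cv2.MORPH_OPEN,np.ones((5,5)))
    n,l,st,c=cv2.connectedComponentsWithStats(m); i=1+np.argmax(st[1:,4]); yy,xx=np.where(l==i)
    Q=np.c_[xs[xx],ys[yy]]; r=cv2.fitLine(Q.astype(np.float32),cv2.DIST_HUBER,0,.01,.01).ravel(); print(z,Q.mean(0),Q.min(0),Q.max(0),'ang',np.degrees(np.arctan2(r[1],r[0])))
E
```

```text
brass 55.75
brass 56.0
foot rear (np.float64(-75.0), np.float64(-63.75), np.float32(-4.9), np.float32(0.1))
foot rear (np.float64(-70.25), np.float64(-63.25), np.float32(-4.9), np.float32(0.4))
upright face (np.float64(67.75), np.float64(57.75), np.float32(-0.4), np.float32(4.6))
upright face (np.float64(64.5), np.float64(55.0), np.float32(-0.2), np.float32(4.3))
upright face (np.float64(65.75), np.float64(56.0), np.float32(-0.2), np.float32(2.8))
upright face (np.float64(52.0), np.float64(58.75), np.float32(-0.6), np.float32(8.8))
stop [([55.7, 3.8, 22.2], 0.7)]
stopface [([52.6, -0.1, 62.3], 0.74)]
brassline [([56.3, -0.6, 22.5], 0.98)]
wingnut [([-0.5, 1.3, 28.9], 0.61)]
t 27.33 guide [210.7  -1.  152.7] F_guide [ 0.39  0.24 -0.17] gap 0.0001 tz yaw 1.0 -0.001
52 [-3.62997301 -1.60092712] [-28. -25.] [24.5 23. ] ang 43.67723
64 [-3.5644395  -0.65425788] [-27.75 -23.75] [24.25 24.  ] ang 43.75083
```

View pics/top12z.png

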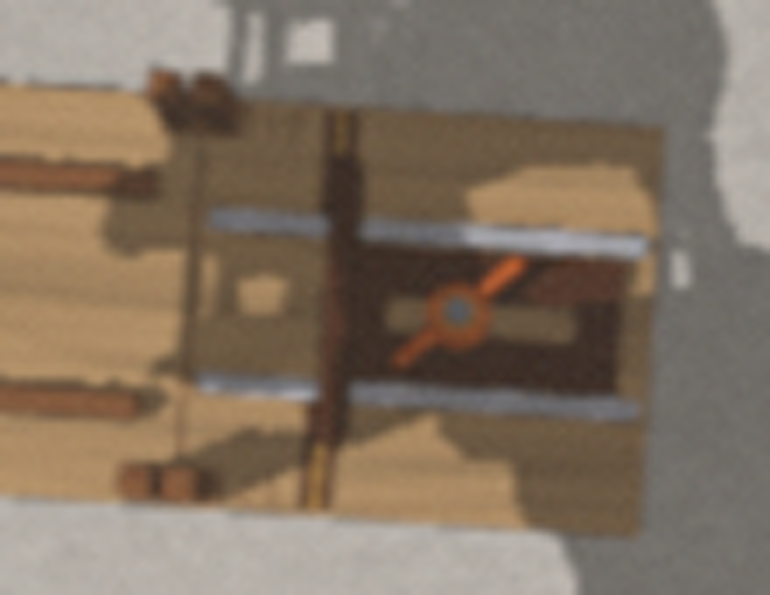

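Run:
```python
from workcell import bot
from h import *
p=bot.grab_frame('side'); cv2.imwrite('pics/side13.png',p['img'])
print(bot.sign_off()); state(bot.observe())
```

```text
the job is handed in; nothing more can be done
None
the job is handed in; nothing more can be done
```

View pics/side13.png

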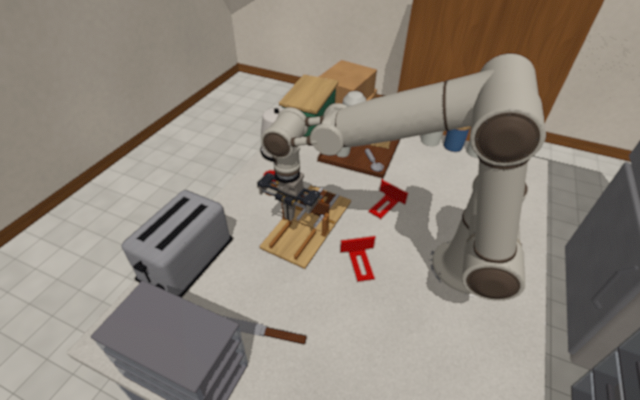

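The stop is on the brass line and the wing nut is run down snug. I handed the job in at about 27 s of the 67 s allowed.

With closed fingers I pushed the stop back about 28 mm. I then drove the nut's wings clockwise just over two turns with strokes of the same closed fingers. I stopped when the push on the wing reached about 6 N, backed off, and left the gripper raised and touching nothing.

| Last check | Result |
|---|---|
| Stop face along the guide | about 55.3 mm, against the brass line at 55.9 mm in the same picture; not moved by the tightening |
| Screw angle past touchdown | about -0.8 rad from the top picture, -0.97 rad from finger geometry; both inside the snug range |
| Other things on the worktop | knife, red look-alikes, spoon and toaster look undisturbed in the final side picture; the jar, cup, box and lamp are partly hidden there by the arm |

**Checks that disagreed:**
- The network put the stop face at 52.6 mm, but its estimate of the stop's origin (55.7 mm) fits my own measurement.
- One edge reading of the foot's rear (-75 mm against -70 mm) fell on a shadow, so I did not use it.
- The network's nut height of about 29 mm is a little below the foot's top, which is not possible if the nut sits on the foot.
- About 4 N of upward force on the tool showed at the end of the last stroke; I did not explain it.

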